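# Fetch the lamp projector from behind the bottle and the tin

## Task

Fit the lens projector into the empty round seat of the headlamp housing. The bottle and the tin stand in its way in the white carton: first stand both of them upright on the black rubber mat, then take the projector out and set it gently into the seat, lens up and flat on the seat's floor, and only then put the bottle and the tin back in the carton, each on the very spot where it stood. Do not knock anything over, and leave the tape roll, screwdriver and cup alone.

Things in the scene. Friction and masses are not known exactly. Their poses are not given: they have to be found in the camera images.
- projector_mid (a point): Lens projector, loose, 60 mm high, lens up: round aluminium foot flange 52 mm across, 8 mm high; plain barrel 40 mm across from 10 to 41 mm above the underside (grip here), thin dark trim ring, clear domed lens on top. 0.22 kg. Point on its axis, 30 mm above its underside; z up. Starts in the carton behind (+x of) the taller bottle and tin, too close to them for a gripper.
- bottle_mid (a point): White plastic bottle, paper label, black cap, loose, upright, round, 52 mm across, 96 mm high with a narrower neck above 70 mm; 0.15 to 0.31 kg. Point on its axis, 48 mm above its underside; z up. Starts in the carton in front (-x) of the projector, to the left or right of the tin.
- tin_mid (a point): Rectangular metal can with a grey band, loose, upright: 52 mm along its x, 34 mm along its y, body 80 mm high, 90 mm with the small black cap (18 mm across, 12 mm off centre to +x). 0.17 to 0.35 kg. Point on the can's axis, 45 mm above its underside; z up. Starts in the carton beside the bottle, its x roughly along the carton's x.
- seat (a point): Empty round seat in the fixed black headlamp housing, which lies face up: flat-bottomed recess 68 mm across, 7 mm deep, bright floor. Point at the centre of its floor, 23 mm above the bench, z up; rim 30 mm above the bench. The housing reaches 60 mm to -y, 60 mm along x either way (ears 82), 135 mm to +y, where a small fitted chrome reflector is 43 mm high at most.
- mat: Black rubber mat fixed to the bench, the side area: 130 mm along its x, 200 mm along its y, 4 mm thick. Origin at the centre of its underside on the bench; z up. Room for the bottle and the tin side by side along y.
- carton: White open carton fixed to the bench, 200 x 200 mm outside, walls 5 mm thick and 28 mm high, floor 5 mm thick. Origin at the centre of its underside on the bench; x points away from the robot, roughly; z up.
- tape: Bystander: black tape roll lying flat, 90 mm across, 22 mm high. Origin at the centre of its underside. Leave alone.
- driver: Bystander: screwdriver lying on the bench beyond the work. Leave alone.
- cup: Bystander: grey plastic cup, 72 mm across, 70 mm high. Origin at the centre of its underside. Leave alone.

How it is judged:
By the outcome, as a careful person would: the job done as asked, in the order asked, and still so for the second after the job is handed in, with the robot touching nothing.
It also fails if it takes over 112 s, if anything falls off the work surface, if the arm or the gripper's body presses on something with over 40 N, if the wrist force passes 120 N, or if a joint passes its speed limit or range.

## Robot

A 7-joint arm with a two-finger parallel gripper is mounted at the origin on the work surface. World frame = base frame: x ahead of the robot, y to its left, z up, the work surface at z = 0. Lengths are in m, angles in rad, forces in N, time in s.
With the tool pointing down it reaches from about 0.4 to 0.925 m from the base axis. Payload 4.1 kg.
Tool frame: the origin (TCP) lies on the centre line of the jaws, within the pads' length; the fingertips stand 25 mm ahead of it and the grasp point (between the pads) lies 6 mm ahead of it (bot.nose_length is the distance from the TCP to the fingertips, in m); z points along the fingers, y is the direction in which the jaws open and shut (so a half turn about z gives the same grasp; the last joint's range is limited). The gripper opens to 85 mm and grips with 20 to 120 N. Pads are 22 mm wide; open, the fingers measure 114 mm over their backs; the gripper's body (76 mm by 85 mm) begins 54 mm behind the grasp point. The pads swing forward as they close: fully open they stand 13 mm farther back than shut.
Start: joints at [1.198, 0.398, 0.045, 1.537, -0.019, 1.207, -0.051], TCP at [0.176, -0.626, 0.224] pointing down, gripper open.
Joint ranges: [-2.82, 2.82], [-0.49, 2.23], [-1.37, 1.46], [0, 2.46], [-1.36, 4.5], [0.23, 2], [-2.94, 2.94]. Speed limits (rad/s): [2.57, 2.57, 3.14, 3.14, 3.14, 3.14, 3.14].

## Interface

Orientations are given as a unit quaternion [x, y, z, w].
In Python, from cell import sensors, eyes, bot gives the robot as it stands.
- The arm moves only by the tool drive_tool, never from a script. Its argument "series" is a list of rows, each an object of numbers: "dx", "dy", "dz": the shift along the tool's x, y, z in mm; "rx", "ry", "rz": the turn, a rotation vector about the tool's x, y, z in degrees; "jaw": the opening in per cent of the stroke, from 0 (shut) to 100 (fully open). In form: [{"dx": .., "dy": .., "dz": .., "rx": .., "ry": .., "rz": .., "jaw": ..}, ...]. A call has 1 to 8 rows; each row shifts and turns the commanded pose from where the row before left it, along the tool's axes as they then stand; what a row does not reach is not made up. A row lasts 1/12 s, in which the tool goes at most 41.7 mm and 7.16 degrees, less where a joint would pass 70% of its speed; a pose out of reach is approached as far as the arm can. A call with a gripper value outside its range is refused whole. The fingers move at their own pace and stop on an object; "force" is the grip in N (left out, the last holds). Time passes only in rows, so rows that do not move let the fingers close. It gives the time, the measured TCP pose, the force and the opening at its end, in the units of the state.
- sensors.observe(): the state, without advancing time (a new reading comes with each control period).
- eyes.grab_frame(name): name is "scene" or "top" or "wrist"; returns the picture (420x560x3 uint8, red, green, blue); there is no depth.
- eyes.camera_params(name): a dict with "fx", "fy", "cx", "cy" (pixels), "k1" (the pictures are not rectified: a ray, as slopes to the right and down, at radius r is drawn at 1 + k1 r^2 times it, then the intrinsics apply), "eye" and "attitude" of the camera in the world. Camera axes: x right, y up, looking along -z (the intrinsics and any distortion apply to the point x, -y, -z); pixel columns grow to the right and rows downward; lengths in m; the calibration is good to about 2 mm. A picture is of the moment at which its call begins: read the wrist's pose just before it. camera_params takes no time and is no camera call; for the wrist camera it gives the pose at the moment of the call.
- bot.job_done(): hands the job in, once; it reports no verdict.
The state is a dict: "clock": time; "q": joint angles; "qd": joint speeds; "effort": joint torques, N m; "tcp_pos": TCP position; "tool_rot": TCP orientation; "contact_force": force on the tool from outside, world axes, zero at the start; "wrist_torque": the same for the moment, N m; "gripper_width": opening from 0.0 (shut) to 1.0 (fully open).
Only numpy, scipy, OpenCV 4.12 (cv2) and the standard library are available. Lean on these libraries where they do the work, as an engineer would, in place of code of your own. Each camera call takes 0.05 s, during which the arm holds its last target.

## Working session

There is one attempt and no reset: what is moved stays moved. The work goes in short steps, Python scripts to look and compute and a tool call to move; the robot and the scene stay as the last step left them, time stands still between calls to the robot, and variables do not carry over. Pictures are saved under pics/ and viewed, and the job is handed in when it is done.

Besides the shell and the picture viewer there is one more tool, called after "Request:" as name(argument=value, ...) on one line, values as JSON. drive_tool: Moves the arm, as the interface text tells. Its arguments: {"type":"object","properties":{"series":{"type":"array"},"force":{"type":"number"}},"required":["series"]}

```bash
ls; mkdir -p pics
python3 - <<'E'
from cell import sensors, eyes, bot
import cv2
print(sensors.observe()); print(bot.nose_length)
for n in ["scene","top","wrist"]:
    print(n,eyes.camera_params(n))
    cv2.imwrite(f"pics/{n}0.png",eyes.grab_frame(n)[:,:,::-1])
E
```

```text
pics
{'clock': 0.0, 'q': array([ 1.19800559,  0.39921359,  0.04501103,  1.53788388, -0.01869248,
        1.20690242, -0.05067436]), 'qd': array([ 0.00034332, -0.00259677,  0.00105182, -0.00208546, -0.00067419,
        0.00148317,  0.00038008]), 'effort': array([ 4.41022976e-04, -4.75127578e+01,  1.36457071e+00, -2.54219198e+01,
        1.14849073e-02,  9.47721186e-03,  3.78201534e-06]), 'tcp_pos': array([ 0.1756026 , -0.62515127,  0.22254735]), 'tool_rot': array([ 9.90632949e-01,  1.36548067e-01, -2.02628965e-04, -9.72188256e-04]), 'contact_force': array([0.45186666, 0.04784951, 0.65794644]), 'wrist_torque': array([-0.0180566 , -0.0115157 , -0.00911453]), 'gripper_width': 1.000492380074771}
0.025
scene {'fx': 489.7083613769489, 'fy': 489.7083613769489, 'cx': 280.09469323713284, 'cy': 219.28564446603275, 'k1': -0.112780327810341, 'eye': array([ 1.38960611, -0.46810244,  0.85107766]), 'attitude': array([0.36295352, 0.21142625, 0.45218092, 0.7868266 ])}
top {'fx': 442.4940814325136, 'fy': 442.4940814325136, 'cx': 273.793217737235, 'cy': 214.75597341664871, 'k1': 0.009594277361889485, 'eye': array([ 0.40567941, -0.02208636,  1.03139011]), 'attitude': array([ 0.0753251 , -0.05801137, -0.7020937 ,  0.70570904])}
wrist {'fx': 298.0126158603837, 'fy': 298.0126158603837, 'cx': 276.68929395930365, 'cy': 211.69442691350898, 'k1': -0.00787908672155825, 'eye': array([ 0.24385682, -0.60658518,  0.37262485]), 'attitude': array([-0.10926303,  0.0845474 , -0.59800456,  0.78949596])}
```

View pics/scene0.png

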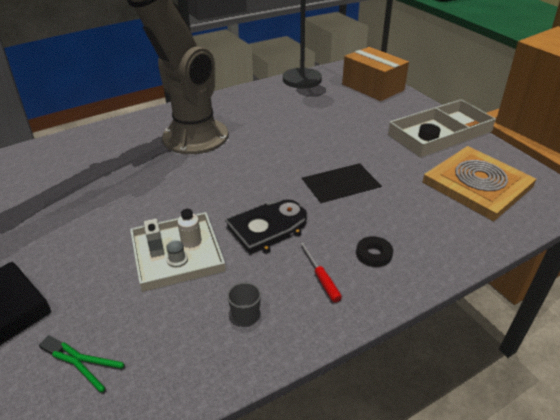

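View pics/top0.png

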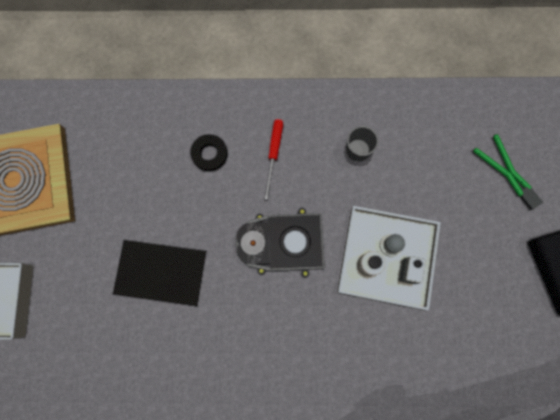

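View pics/wrist0.png

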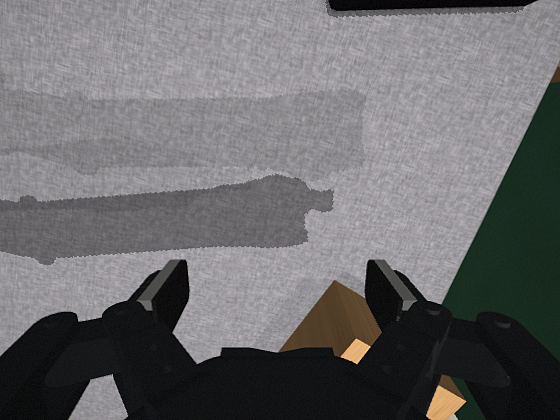

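The top picture shows the carton near (390,257), with the bottle cap at (375,262), tin at (412,268) and projector at (395,243). The seat is at (295,241) and the mat near (160,272). I'll zoom in and write the ray helpers.

```bash
cat > h.py <<'E'
import numpy as np, cv2
from scipy.spatial.transform import Rotation as R
def ray(c,u,v):
    K=np.array([[c['fx'],0,c['cx']],[0,c['fy'],c['cy']],[0,0,1]])
    xd=(u-c['cx'])/c['fx']; yd=(v-c['cy'])/c['fy']
    x,y=xd,yd
    for _ in range(20):
        f=1+c['k1']*(x*x+y*y); x,y=xd/f,yd/f
    return R.from_quat(c['attitude']).apply([x,-y,-1])
def plane(c,u,v,z):
    d=ray(c,u,v); return c['eye']+d*(z-c['eye'][2])/d[2]
def proj(c,p):
    q=R.from_quat(c['attitude']).inv().apply(np.asarray(p)-c['eye'])
    x,y=q[0]/-q[2],-q[1]/-q[2]; f=1+c['k1']*(x*x+y*y)
    return np.array([c['cx']+c['fx']*x*f,c['cy']+c['fy']*y*f])
def two(c1,p1,c2,p2):
    d1=ray(c1,*p1);d2=ray(c2,*p2)
    s=np.linalg.lstsq(np.c_[d1,-d2],c2['eye']-c1['eye'],rcond=None)[0]
    a=c1['eye']+s[0]*d1;b=c2['eye']+s[1]*d2
    return (a+b)/2,np.linalg.norm(a-b)
E
python3 - <<'E'
import cv2
t=cv2.imread('pics/top0.png');s=cv2.imread('pics/scene0.png')
cv2.imwrite('pics/tz.png',cv2.resize(t[200:320,330:450],None,fx=5,fy=5,interpolation=cv2.INTER_CUBIC))
cv2.imwrite('pics/tz2.png',cv2.resize(t[200:290,220:340],None,fx=6,fy=6,interpolation=cv2.INTER_CUBIC))
cv2.imwrite('pics/sz.png',cv2.resize(s[190:300,120:320],None,fx=4,fy=4,interpolation=cv2.INTER_CUBIC))
E
```

```text
(no output)
```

View pics/tz.png

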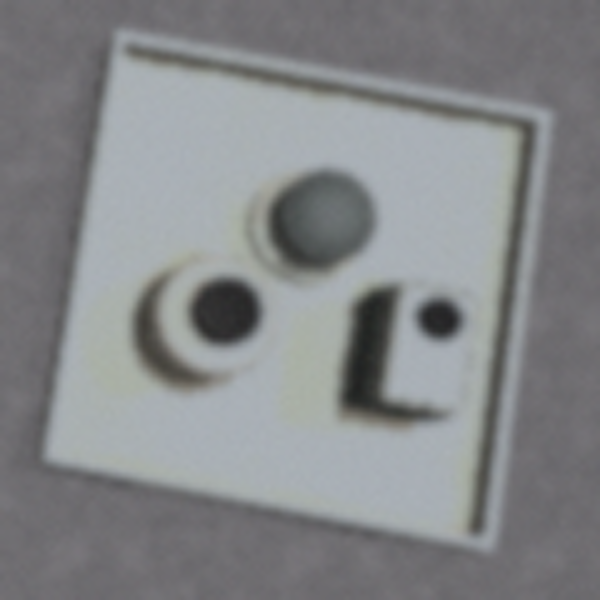

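View pics/tz2.png

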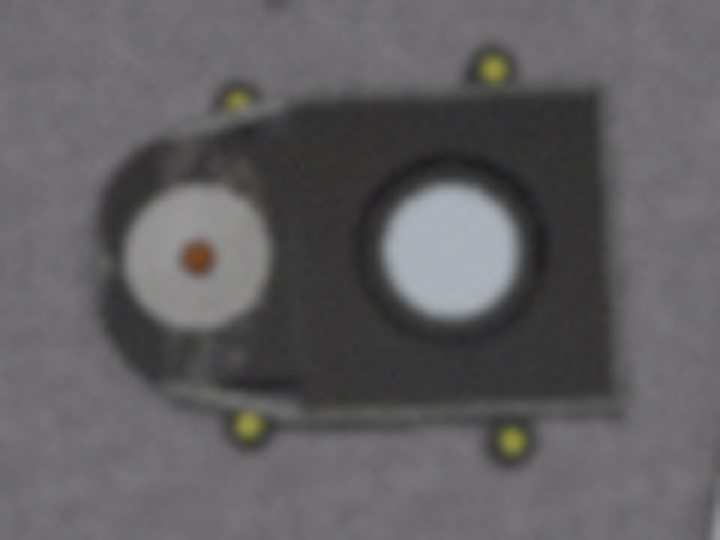

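View pics/sz.png

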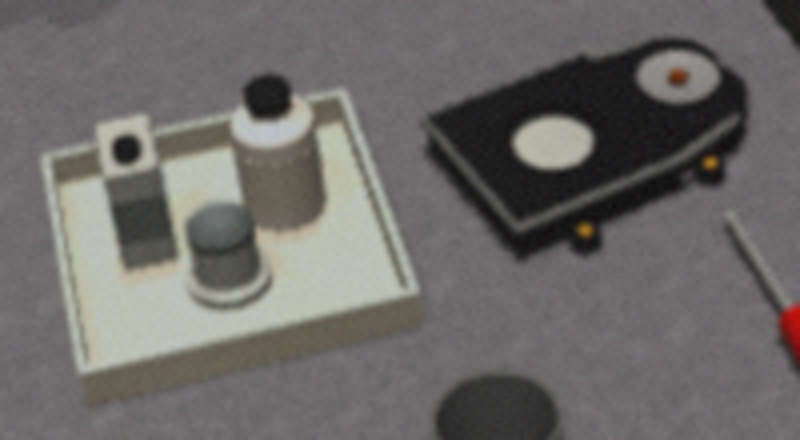

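Top crop: bottle cap at about (375,262), tin cap (418,264), projector dome near (395,244), and the projector sits nearly between the two. Seat floor disc is at (295,241). Next I'll measure with masks.

```bash
cat > m.py <<'E'
from cell import eyes
from h import *
t=cv2.imread('pics/top0.png');s=cv2.imread('pics/scene0.png')
c=eyes.camera_params('top');cs=eyes.camera_params('scene')
g=cv2.cvtColor(t,cv2.COLOR_BGR2GRAY)
def comps(mask,box,amin=20):
    u0,v0,u1,v1=box;m=np.zeros_like(mask);m[v0:v1,u0:u1]=mask[v0:v1,u0:u1]
    n,l,st,ce=cv2.connectedComponentsWithStats(m)
    return [(st[i],ce[i]) for i in range(1,n) if st[i][4]>=amin],l
# carton corners
m=((g>130)*255).astype(np.uint8)
k,l=comps(m,(325,195,455,320),300)
lab=max(cv2.findContours(((m>0)).astype(np.uint8)[195:320,325:455],0,2)[0],key=cv2.contourArea)+[325,195]
r=cv2.minAreaRect(lab);b=cv2.boxPoints(r);print('carton px',r)
w=np.array([plane(c,*p,0.028) for p in b]);print('carton corners',w.round(4),'centre',w.mean(0).round(4),np.linalg.norm(w-np.roll(w,1,0),axis=1).round(3))
md=((g<70)*255).astype(np.uint8)
for st,ce in comps(md,(350,240,432,290),8)[0]: print('dark',st,ce.round(2))
# seat
ms=((g>150)*255).astype(np.uint8)
for st,ce in comps(ms,(275,225,315,260),50)[0]: print('seat',st,ce,plane(c,*ce,.023).round(4),np.sqrt(st[4]*4/np.pi)*(1.008/442))
# mat
mm=((g<30)*255).astype(np.uint8)
cn=max(cv2.findContours(mm[230:315,100:215],0,2)[0],key=cv2.contourArea)+[100,230]
b=cv2.boxPoints(cv2.minAreaRect(cn)); w=np.array([plane(c,*p,0.004) for p in b]);print('mat',w.round(4),w.mean(0).round(4),np.linalg.norm(w-np.roll(w,1,0),axis=1).round(3))
# scene
gs=cv2.cvtColor(s,cv2.COLOR_BGR2GRAY)
for st,ce in comps(((gs<60)*255).astype(np.uint8),(130,200,215,275),6)[0]: print('sc dark',st,ce.round(2))
for st,ce in comps(((gs>140)*255).astype(np.uint8),(240,215,275,245),30)[0]: print('sc seat',st,ce.round(2),plane(cs,*ce,.023))
E
python3 m.py
```

```text
carton px ((390.7630920410156, 257.29595947265625), (93.55690002441406, 89.31272888183594), 10.669782638549805)
carton corners [[ 0.4216 -0.1377  0.028 ]
 [ 0.6215 -0.1796  0.028 ]
 [ 0.5816 -0.3868  0.028 ]
 [ 0.3857 -0.3381  0.028 ]] centre [ 0.5026 -0.2606  0.028 ] [0.204 0.204 0.211 0.202]
dark [385 240   8  13  35] [387.14 246.89]
dark [369 257  12  11 111] [374.62 261.89]
dark [399 259  13  24 145] [403.32 271.  ]
dark [414 261   7   6  34] [417.32 263.41]
dark [358 263   4   9  12] [358.83 266.5 ]
seat [285 232  20  20 323] [294.68421053 241.43962848] [ 0.5363 -0.0449  0.023 ] 0.046248173246258115
mat [[0.4174 0.3704 0.004 ]
 [0.5399 0.3619 0.004 ]
 [0.5129 0.1656 0.004 ]
 [0.3921 0.1784 0.004 ]] [0.4656 0.2691 0.004 ] [0.194 0.123 0.198 0.121]
sc dark [181 209  11  10  92] [186.36 213.62]
sc dark [149 224   6   7  29] [151.21 227.03]
sc dark [149 240  12  10  55] [154.09 244.24]
sc dark [159 246   3   3   6] [159.83 246.67]
sc dark [174 248   9   6  18] [178.72 250.94]
sc seat [249 220  19  12 177] [257.81 225.32] [ 0.53553727 -0.04348323  0.023     ]
```

```bash
cat > m2.py <<'E'
from cell import eyes
from h import *
c=eyes.camera_params('top');cs=eyes.camera_params('scene')
for n,p,z,q in [('bottle cap',(374.62,261.89),.101,(186.4,212.3)),('tin cap',(417.32,263.41),.095,(151.2,226.3)),('proj dome',(394.8,243.6),.055,(175.3,246)),('refl',(253,242.5),.04,(289.7,209.2))]:
    print(n,plane(c,*p,z).round(4),plane(cs,*q,z).round(4),two(c,p,cs,q))
E
python3 m2.py
```

```text
bottle cap [ 0.484  -0.2097  0.101 ] [ 0.4861 -0.2102  0.101 ] (array([ 0.48416045, -0.20982147,  0.09948664]), np.float64(0.00030708309766375457))
tin cap [ 0.4818 -0.2995  0.095 ] [ 0.485  -0.3004  0.095 ] (array([ 0.48209316, -0.30004432,  0.09266425]), np.float64(0.0003744686875937412))
proj dome [ 0.5283 -0.2646  0.055 ] [ 0.5353 -0.2646  0.055 ] (array([ 0.52939365, -0.26452134,  0.05016615]), np.float64(0.0025879634414376416))
refl [0.5313 0.0495 0.04  ] [0.5386 0.0504 0.04  ] (array([0.53276172, 0.05162332, 0.0350187 ]), np.float64(0.003942428365678523))
```

Estimates: bottle about (0.484,-0.210), tin about (0.470,-0.297), projector about (0.529,-0.264), seat about (0.536,-0.044). I'll move above the carton for a closer wrist view.

Request:
drive_tool(series=[{"dx":20,"dy":-17,"dz":-4},{"dx":30,"dy":-26,"dz":-5},{"dx":30,"dy":-26,"dz":-5},{"dx":30,"dy":-26,"dz":-5},{"dx":30,"dy":-26,"dz":-5},{"dx":30,"dy":-26,"dz":-5},{"dx":30,"dy":-26,"dz":-5},{"dx":30,"dy":-26,"dz":-5}])

```text
validation failed for argument at $.se...
```

Request:
drive_tool(series=[{"dx":30,"dy":-26,"dz":-5},{"dx":30,"dy":-26,"rz":7},{"dx":28,"dy":-25,"rz":7},{"dx":18,"dy":-14,"rz":7},{"dx":0,"rz":6},{},{},{}])

```text
validation failed for argument at $.se...
```

```bash
cat > look.py <<'E'
import sys,pickle
from cell import sensors,eyes
from h import *
n=sys.argv[1];name=sys.argv[2] if len(sys.argv)>2 else 'wrist'
o=sensors.observe();c=eyes.camera_params(name);im=eyes.grab_frame(name)[:,:,::-1]
cv2.imwrite(f'pics/{n}.png',im);pickle.dump(c,open(f'pics/{n}.pkl','wb'))
x=R.from_quat(o['tool_rot']).as_matrix()
print(o['clock'],o['tcp_pos'].round(4),'yaw',np.degrees(np.arctan2(x[1,0],x[0,0])).round(2),'z',x[:,2].round(4),'F',o['contact_force'].round(2),o['gripper_width'],o['q'].round(2))
E
python3 look.py w1
```

```text
0.15 [ 0.1757 -0.6253  0.2228] yaw 15.7 z [-5.0e-04  1.3e-03 -1.0e+00] F [ 0.28  0.37 -0.22] 1.0020076543154754 [ 1.2   0.4   0.05  1.54 -0.02  1.21 -0.05]
```

View pics/w1.png

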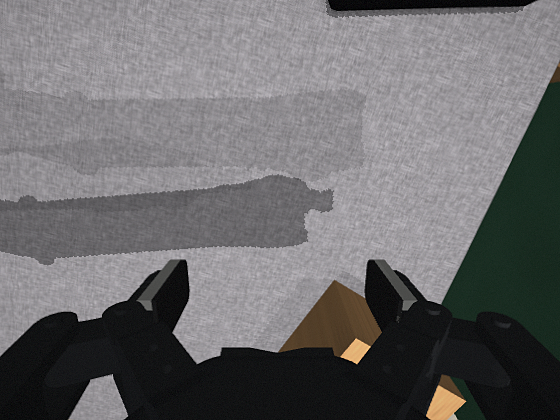

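The move was refused and the picture is unchanged. The rows probably need every key.

Request:
drive_tool(series=[{"dx":20,"dy":-17,"dz":-4,"rx":0,"ry":0,"rz":0,"jaw":100},{"dx":30,"dy":-26,"dz":-5,"rx":0,"ry":0,"rz":0,"jaw":100},{"dx":30,"dy":-26,"dz":-5,"rx":0,"ry":0,"rz":0,"jaw":100},{"dx":30,"dy":-26,"dz":-5,"rx":0,"ry":0,"rz":0,"jaw":100},{"dx":30,"dy":-26,"dz":-5,"rx":0,"ry":0,"rz":0,"jaw":100},{"dx":30,"dy":-26,"dz":-5,"rx":0,"ry":0,"rz":0,"jaw":100},{"dx":30,"dy":-26,"dz":-5,"rx":0,"ry":0,"rz":0,"jaw":100},{"dx":30,"dy":-26,"dz":-5,"rx":0,"ry":0,"rz":0,"jaw":100}])

```text
clock: 0.87
tcp_pos: [0.344, -0.3702, 0.2629]
tool_rot: [0.991, 0.136, -0.0, 0.0]
contact_force: [0.5, -0.3, -0.4]
gripper_width: 1.002
```

Request:
drive_tool(series=[{"dx":30,"dy":-26,"dz":0,"rx":0,"ry":0,"rz":0,"jaw":100},{"dx":30,"dy":-26,"dz":0,"rx":0,"ry":0,"rz":0,"jaw":100},{"dx":28,"dy":-24,"dz":0,"rx":0,"ry":0,"rz":0,"jaw":100},{"dx":16,"dy":-14,"dz":0,"rx":0,"ry":0,"rz":7,"jaw":100},{"dx":0,"dy":0,"dz":0,"rx":0,"ry":0,"rz":7,"jaw":100},{"dx":0,"dy":0,"dz":0,"rx":0,"ry":0,"rz":7,"jaw":100},{"dx":0,"dy":0,"dz":0,"rx":0,"ry":0,"rz":6.7,"jaw":100},{"dx":0,"dy":0,"dz":0,"rx":0,"ry":0,"rz":0,"jaw":100}])

```text
clock: 1.53
tcp_pos: [0.4191, -0.257, 0.2625]
tool_rot: [0.994, -0.105, -0.0, 0.0]
contact_force: [0.2, -0.2, 0.6]
gripper_width: 0.996
```

```bash
python3 look.py w2
```

```text
1.5333 [ 0.4191 -0.257   0.2625] yaw -12.09 z [-3.e-04 -0.e+00 -1.e+00] F [ 0.19 -0.23  0.6 ] 0.9960486288131606 [ 0.66  0.09 -0.21  1.84  0.02  1.21 -1.34]
```

View pics/w2.png

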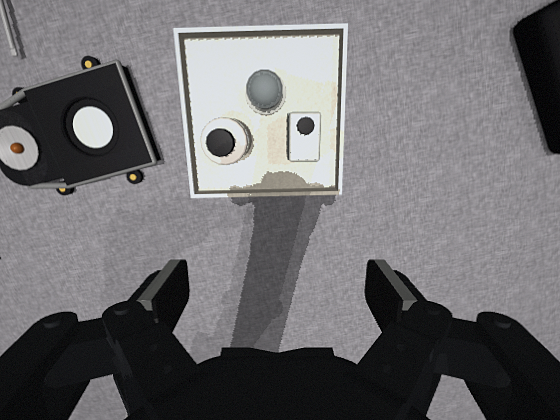

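The wrist picture shows the bottle cap at (220,142), tin top spanning (290–320, 112–160) with its cap at (306,125), the projector dome at (265,90) and the seat disc at (93,127).

```bash
cat > m3.py <<'E'
import pickle
from h import *
t=cv2.imread('pics/w2.png');c=pickle.load(open('pics/w2.pkl','rb'));g=cv2.cvtColor(t,cv2.COLOR_BGR2GRAY)
def comps(mask,box,amin=20):
    u0,v0,u1,v1=box;m=np.zeros(mask.shape,np.uint8);m[v0:v1,u0:u1]=mask[v0:v1,u0:u1]
    n,l,st,ce=cv2.connectedComponentsWithStats(m)
    return [(st[i].tolist(),ce[i]) for i in range(1,n) if st[i][4]>=amin]
print('eye',c['eye'],'look',R.from_quat(c['attitude']).apply([0,0,-1]))
for st,ce in comps(g<60,(200,100,250,175)): print('bottle cap',st,ce.round(1),plane(c,*ce,.101).round(4), plane(c,*ce,.095).round(4))
for st,ce in comps(g<60,(292,110,320,140)): print('tin cap',st,ce.round(1),plane(c,*ce,.095).round(4))
for st,ce in comps(g>150,(70,100,118,152)): print('seat',st,ce.round(1),plane(c,*ce,.023).round(4))
for th in (140,160,180):
  for st,ce in comps(g<th,(240,60,290,112)): print('dome',st,ce.round(1),plane(c,*ce,.055).round(4))
for p in [(265,90)]: print(plane(c,*p,.05))
z=t[15:205,165:360];cv2.imwrite('pics/w2z.png',cv2.resize(z,None,fx=3.1,fy=3.1,interpolation=cv2.INTER_CUBIC))
E
python3 m3.py
```

```text
eye [ 0.4883461  -0.27140417  0.41242766] look [-0.26802808  0.05826906 -0.96164737]
bottle cap [207, 129, 28, 28, 368] [219.  145.1] [ 0.4831 -0.2097  0.101 ] [ 0.483  -0.2085  0.095 ]
tin cap [297, 118, 17, 17, 74] [306.8 126.8] [ 0.4819 -0.3013  0.095 ]
seat [73, 107, 40, 41, 1277] [ 92.4 126.8] [ 0.5373 -0.0437  0.023 ]
dome [247, 70, 36, 42, 976] [264.7  91.3] [ 0.5286 -0.2659  0.055 ]
dome [246, 70, 37, 42, 1232] [264.4  90.1] [ 0.5299 -0.2659  0.055 ]
dome [246, 69, 37, 43, 1257] [264.5  90. ] [ 0.53  -0.266  0.055]
[ 0.53044053 -0.26653514  0.05      ]
```

View pics/w2z.png

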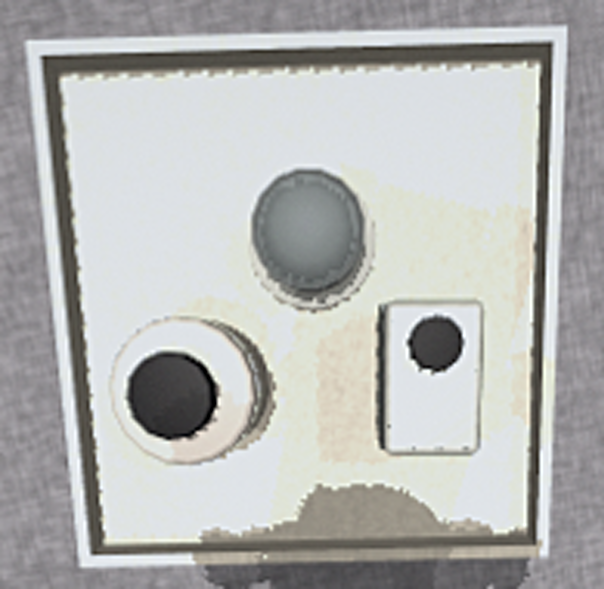

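```bash
cat > m4.py <<'E'
import pickle
from h import *
c=pickle.load(open('pics/w2.pkl','rb'))
P=lambda u,v,z: plane(c,u/3.1+165-.5,v/3.1+15-.5,z).round(4)
print('bottle cap',P(172,395,.101),'d',np.linalg.norm(P(128,395,.101)-P(216,395,.101)))
a=[P(388,301,.085),P(481,300,.085),P(480,453,.085),P(386,453,.085)]
a=np.array(a);print('tin',a,a.mean(0),np.linalg.norm(a-np.roll(a,1,0),axis=1))
d=a[0]+a[1]-a[2]-a[3];print('tin yaw',np.degrees(np.arctan2(d[1],d[0])))
print('tin cap',P(436,343,.095))
print('proj ring',P(307,230,.048),'flange L-R', P(252,270,.013),P(375,240,.013))
w=np.array([P(27,42,.028),P(567,27,.028),P(546,562,.028),P(83,566,.028)]);print(w,w.mean(0),np.linalg.norm(w-np.roll(w,1,0),axis=1))
d=w[0]+w[1]-w[2]-w[3];print('carton yaw',np.degrees(np.arctan2(d[1],d[0])))
E
python3 m4.py
```

```text
bottle cap [ 0.486  -0.2115  0.101 ] d 0.028949956822074872
tin [[ 0.5005 -0.2875  0.085 ]
 [ 0.4942 -0.3182  0.085 ]
 [ 0.4439 -0.3091  0.085 ]
 [ 0.4508 -0.2768  0.085 ]] [ 0.47235 -0.2979   0.085  ] [0.05083876 0.03133975 0.05111653 0.03302878]
tin yaw -11.199706023793198
tin cap [ 0.4839 -0.2999  0.095 ]
proj ring [ 0.5324 -0.2652  0.048 ] flange L-R [ 0.5265 -0.2393  0.013 ] [ 0.5272 -0.2906  0.013 ]
[[ 0.6198 -0.178   0.028 ]
 [ 0.5828 -0.3737  0.028 ]
 [ 0.3849 -0.3353  0.028 ]
 [ 0.4245 -0.1417  0.028 ]] [ 0.503    -0.257175  0.028   ] [0.19864486 0.19916699 0.2015911  0.1976085 ]
carton yaw -10.756841967840447
```

Sizes check out: tin 51 × 32 mm against 52 × 34, and carton sides about 199 mm against 200. Working values are bottle (0.485,-0.2105), tin (0.4715,-0.2975) at yaw -11.2°, projector (0.531,-0.265) and seat (0.5365,-0.0445). I'll go above the bottle with yaw -30°.

Request:
drive_tool(series=[{"dx":20,"dy":-22,"dz":0,"rx":0,"ry":0,"rz":0,"jaw":95},{"dx":24,"dy":-25,"dz":0,"rx":0,"ry":0,"rz":0,"jaw":95},{"dx":11,"dy":-12,"dz":0,"rx":0,"ry":0,"rz":6,"jaw":95},{"dx":0,"dy":0,"dz":20,"rx":0,"ry":0,"rz":6,"jaw":95},{"dx":0,"dy":0,"dz":30,"rx":0,"ry":0,"rz":6,"jaw":95},{"dx":0,"dy":0,"dz":20,"rx":0,"ry":0,"rz":0,"jaw":95},{"dx":0,"dy":0,"dz":0,"rx":0,"ry":0,"rz":0,"jaw":95}])

```text
clock: 2.17
tcp_pos: [0.482, -0.2099, 0.1882]
tool_rot: [0.966, -0.257, -0.004, -0.0]
contact_force: [-0.6, 0.2, -0.4]
gripper_width: 0.949
```

```bash
cat > go.py <<'E'
import sys
from cell import sensors
import numpy as np
from scipy.spatial.transform import Rotation as R
t=np.array([float(a) for a in sys.argv[1:4]]);o=sensors.observe();M=R.from_quat(o['tool_rot'])
x=M.as_matrix();yaw=np.degrees(np.arctan2(x[1,0],x[0,0]))
print('tcp',o['tcp_pos'].round(4),'yaw',yaw.round(2),'tilt',x[:2,2].round(4),'tool shift mm',(M.inv().apply(t-o['tcp_pos'])*1000).round(1),'clock',o['clock'].round(2),'F',o['contact_force'].round(1),'w',round(o['gripper_width'],3),'q',o['q'].round(2))
if len(sys.argv)>4: print('rz',yaw-float(sys.argv[4]))
E
python3 go.py .485 -.2105 .062 -30; python3 look.py w3
```

```text
2.1667 [ 0.482  -0.2099  0.1882] yaw -29.84 z [-0.0084  0.0032 -1.    ] F [-0.57  0.24 -0.38] 0.9494257917697336 [ 0.54  0.22 -0.24  1.86  0.06  1.07 -1.82]Traceback (most recent call last):
  File "go.py", line 7, in <module>
    print('tcp',o['tcp_pos'].round(4),'yaw',yaw.round(2),'tilt',x[:2,2].round(4),'tool shift mm',(M.inv().apply(t-o['tcp_pos'])*1000).round(1),'clock',o['clock'].round(2),'F',o['contact_force'].round(1),'w',round(o['gripper_width'],3),'q',o['q'].round(2))
                                                                                                                                                       ^^^^^^^^^^^^^^^^
AttributeError: 'float' object has no attribute 'round'
```

View pics/w3.png

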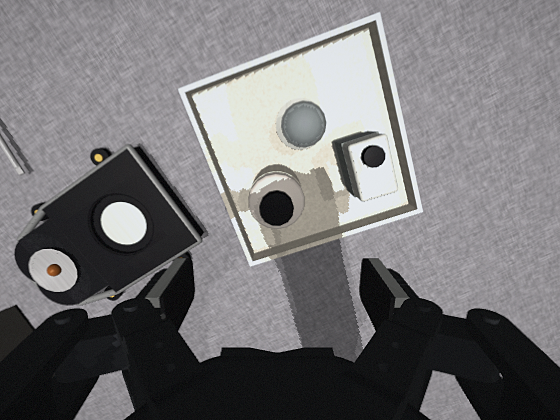

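The bottle cap is at (277,207), on the jaws' midline at column ~276. I'll fix the helper and descend.

```bash
sed -i "s/o\['clock'\].round(2)/round(o['clock'],2)/" go.py; python3 go.py .485 -.2105 .062 -30
```

```text
tcp [ 0.4835 -0.2105  0.1906] yaw -29.87 tilt [-0.0047  0.0019] tool shift mm [  1.9  -0.9 128.6] clock 2.22 F [ 0.  -0.3  1.3] w 0.951 q [ 0.54  0.22 -0.24  1.86  0.06  1.08 -1.82]
rz 0.12678517605677797
```

Request:
drive_tool(series=[{"dx":1,"dy":0,"dz":25,"rx":0,"ry":0,"rz":0,"jaw":95},{"dx":0,"dy":0,"dz":30,"rx":0,"ry":0,"rz":0,"jaw":95},{"dx":0,"dy":0,"dz":30,"rx":0,"ry":0,"rz":0,"jaw":95},{"dx":0,"dy":0,"dz":25,"rx":0,"ry":0,"rz":0,"jaw":95},{"dx":0,"dy":0,"dz":12,"rx":0,"ry":0,"rz":0,"jaw":95},{"dx":0,"dy":0,"dz":5,"rx":0,"ry":0,"rz":0,"jaw":95},{"dx":0,"dy":0,"dz":0,"rx":0,"ry":0,"rz":0,"jaw":95},{"dx":0,"dy":0,"dz":0,"rx":0,"ry":0,"rz":0,"jaw":95}])

```text
clock: 2.88
tcp_pos: [0.4876, -0.2121, 0.0672]
tool_rot: [0.966, -0.259, 0.001, 0.0]
contact_force: [0.0, -0.5, 0.1]
gripper_width: 0.947
```

```bash
python3 go.py .485 -.2105 .062 -30; python3 look.py w4
```

```text
tcp [ 0.4876 -0.2121  0.0672] yaw -29.99 tilt [ 0.0027 -0.0011] tool shift mm [-3.1 -0.1  5.2] clock 2.88 F [ 0.  -0.5  0.1] w 0.947 q [ 0.52  0.37 -0.23  1.97  0.12  0.81 -1.87]
rz 0.013129451391375113
2.8833 [ 0.4876 -0.2121  0.0672] yaw -29.99 z [ 0.0027 -0.0011 -1.    ] F [ 0.02 -0.47  0.06] 0.9467860425795602 [ 0.52  0.37 -0.23  1.97  0.12  0.81 -1.87]
```

View pics/w4.png

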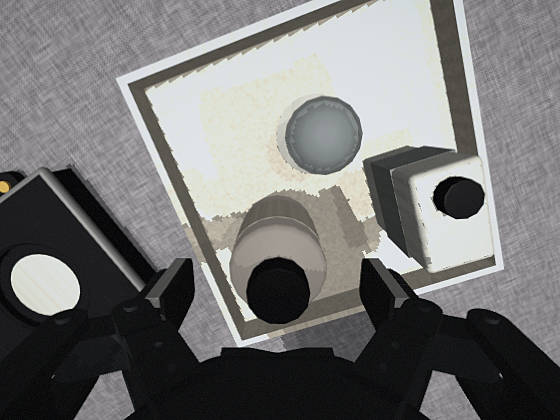

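The jaws straddle the bottle cap at (278,290), and the tin and projector are clear of the fingers. I'll trim and close.

Request:
drive_tool(series=[{"dx":-1.5,"dy":0,"dz":4,"rx":0,"ry":0,"rz":0,"jaw":95},{"dx":0,"dy":0,"dz":0,"rx":0,"ry":0,"rz":0,"jaw":95},{"dx":0,"dy":0,"dz":0,"rx":0,"ry":0,"rz":0,"jaw":70},{"dx":0,"dy":0,"dz":0,"rx":0,"ry":0,"rz":0,"jaw":60},{"dx":0,"dy":0,"dz":0,"rx":0,"ry":0,"rz":0,"jaw":45},{"dx":0,"dy":0,"dz":0,"rx":0,"ry":0,"rz":0,"jaw":40},{"dx":0,"dy":0,"dz":0,"rx":0,"ry":0,"rz":0,"jaw":40}], force=40)

```text
clock: 3.52
tcp_pos: [0.4851, -0.211, 0.0623]
tool_rot: [0.966, -0.259, 0.0, 0.0]
contact_force: [-1.7, 0.8, 6.1]
gripper_width: 0.572
```

```bash
python3 go.py .485 -.2105 .062 -30
```

```text
tcp [ 0.4851 -0.211   0.0623] yaw -30.01 tilt [ 0.0005 -0.0006] tool shift mm [-0.3 -0.4  0.3] clock 3.52 F [-1.7  0.8  6.1] w 0.572 q [ 0.52  0.38 -0.23  1.98  0.12  0.8  -1.87]
rz -0.012126205699697579
```

Request:
drive_tool(series=[{"dx":0,"dy":0,"dz":0,"rx":0,"ry":0,"rz":0,"jaw":40},{"dx":0,"dy":0,"dz":0,"rx":0,"ry":0,"rz":0,"jaw":40},{"dx":0,"dy":0,"dz":-10,"rx":0,"ry":0,"rz":0,"jaw":40},{"dx":0,"dy":0,"dz":-15,"rx":0,"ry":0,"rz":0,"jaw":40},{"dx":0,"dy":0,"dz":-15,"rx":0,"ry":0,"rz":0,"jaw":40},{"dx":0,"dy":0,"dz":-10,"rx":0,"ry":0,"rz":0,"jaw":40},{"dx":0,"dy":0,"dz":0,"rx":0,"ry":0,"rz":0,"jaw":40},{"dx":0,"dy":0,"dz":0,"rx":0,"ry":0,"rz":0,"jaw":40}])

```text
clock: 4.18
tcp_pos: [0.485, -0.2108, 0.1119]
tool_rot: [0.966, -0.259, 0.0, 0.0]
contact_force: [-0.5, 0.4, -3.1]
gripper_width: 0.572
```

```bash
python3 go.py .46 .219 .162 -30; python3 look.py w5
```

```text
tcp [ 0.485  -0.2108  0.1119] yaw -30.01 tilt [ 0.0008 -0.0005] tool shift mm [-236.5 -359.7  -50.3] clock 4.18 F [-0.5  0.4 -3.1] w 0.572 q [ 0.53  0.31 -0.24  1.94  0.09  0.9  -1.85]
rz -0.008707831712968073
4.1833 [ 0.485  -0.2108  0.1119] yaw -30.01 z [ 8.e-04 -5.e-04 -1.e+00] F [-0.54  0.39 -3.15] 0.571582004546339 [ 0.53  0.31 -0.24  1.94  0.09  0.9  -1.85]
```

View pics/w5.png

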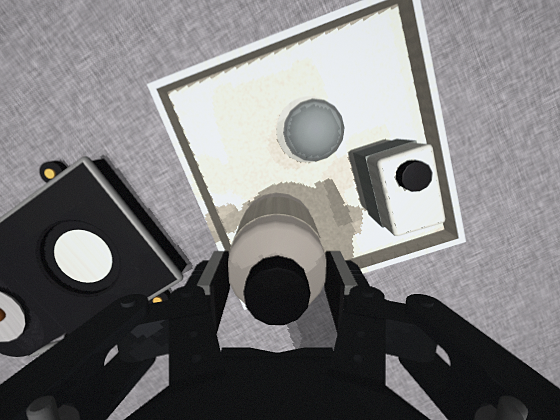

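The bottle is held between the pads at (277,280) and lifted about 50 mm, at about 3 N (~0.3 kg). Carrying it to the mat.

Request:
drive_tool(series=[{"dx":-3,"dy":-5,"dz":-15,"rx":0,"ry":0,"rz":0,"jaw":40},{"dx":-8,"dy":-12,"dz":-20,"rx":0,"ry":0,"rz":0,"jaw":40},{"dx":-14,"dy":-21,"dz":-15,"rx":0,"ry":0,"rz":0,"jaw":40},{"dx":-20,"dy":-30,"dz":0,"rx":0,"ry":0,"rz":0,"jaw":40},{"dx":-21,"dy":-32,"dz":0,"rx":0,"ry":0,"rz":0,"jaw":40},{"dx":-21,"dy":-32,"dz":0,"rx":0,"ry":0,"rz":0,"jaw":40},{"dx":-21,"dy":-32,"dz":0,"rx":0,"ry":0,"rz":0,"jaw":40},{"dx":-21,"dy":-32,"dz":0,"rx":0,"ry":0,"rz":0,"jaw":40}])

```text
clock: 4.9
tcp_pos: [0.4698, 0.025, 0.1606]
tool_rot: [0.966, -0.259, -0.001, 0.0]
contact_force: [1.0, -0.0, -1.4]
gripper_width: 0.572
```

Request:
drive_tool(series=[{"dx":-21,"dy":-32,"dz":0,"rx":0,"ry":0,"rz":0,"jaw":40},{"dx":-21,"dy":-32,"dz":0,"rx":0,"ry":0,"rz":0,"jaw":40},{"dx":-21,"dy":-32,"dz":0,"rx":0,"ry":0,"rz":0,"jaw":40},{"dx":-19,"dy":-29,"dz":0,"rx":0,"ry":0,"rz":0,"jaw":40},{"dx":-15,"dy":-23,"dz":0,"rx":0,"ry":0,"rz":0,"jaw":40},{"dx":-8,"dy":-12,"dz":0,"rx":0,"ry":0,"rz":0,"jaw":40},{"dx":-2,"dy":-4,"dz":0,"rx":0,"ry":0,"rz":0,"jaw":40},{"dx":0,"dy":0,"dz":0,"rx":0,"ry":0,"rz":0,"jaw":40}])

```text
clock: 5.57
tcp_pos: [0.4597, 0.2198, 0.1606]
tool_rot: [0.966, -0.258, -0.001, 0.0]
contact_force: [0.1, -0.5, -2.2]
gripper_width: 0.572
```

```bash
python3 go.py .46 .219 .0618 -30; python3 look.py w6
```

```text
tcp [0.4597 0.2198 0.1606] yaw -29.85 tilt [-0.0018 -0.0004] tool shift mm [ 0.8  0.5 98.8] clock 5.57 F [ 0.1 -0.5 -2.2] w 0.572 q [-0.06  0.24 -0.54  1.93  0.15  1.01 -2.76]
rz 0.14635392484849774
5.5667 [0.4597 0.2198 0.1606] yaw -29.85 z [-1.8e-03 -4.0e-04 -1.0e+00] F [ 0.09 -0.52 -2.2 ] 0.5721957335283174 [-0.06  0.24 -0.54  1.93  0.15  1.01 -2.76]
```

View pics/w6.png

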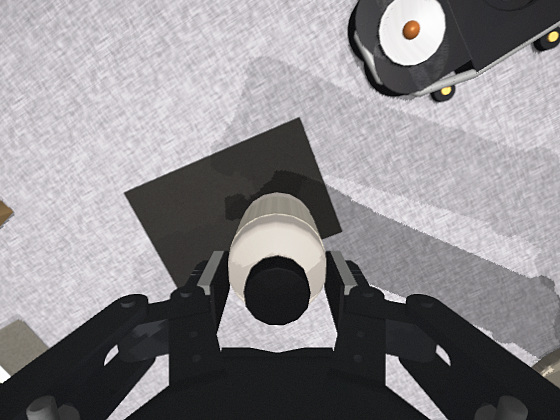

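The bottle is over the near half of the mat (mat corners (125,192), (299,118), (342,230)). Joint 7 is near its limit, so I'll turn back 15° while lowering; the bottle is round.

Request:
drive_tool(series=[{"dx":0,"dy":0,"dz":10,"rx":0,"ry":0,"rz":-5,"jaw":40},{"dx":0,"dy":0,"dz":20,"rx":0,"ry":0,"rz":-5,"jaw":40},{"dx":0,"dy":0,"dz":25,"rx":0,"ry":0,"rz":-5,"jaw":40},{"dx":0,"dy":0,"dz":20,"rx":0,"ry":0,"rz":0,"jaw":40},{"dx":0,"dy":0,"dz":10,"rx":0,"ry":0,"rz":0,"jaw":40},{"dx":0,"dy":0,"dz":5,"rx":0,"ry":0,"rz":0,"jaw":40},{"dx":0,"dy":0,"dz":0,"rx":0,"ry":0,"rz":0,"jaw":40},{"dx":0,"dy":0,"dz":0,"rx":0,"ry":0,"rz":0,"jaw":40}])

```text
clock: 6.28
tcp_pos: [0.4613, 0.2187, 0.0722]
tool_rot: [0.991, -0.131, 0.001, -0.0]
contact_force: [-0.4, -0.3, -1.3]
gripper_width: 0.571
```

```bash
python3 go.py .46 .219 .0615 -15
```

```text
tcp [0.4613 0.2187 0.0722] yaw -15.08 tilt [0.0012 0.0001] tool shift mm [-1.3  0.1 10.7] clock 6.28 F [-0.4 -0.3 -1.3] w 0.571 q [-0.07  0.37 -0.55  2.01  0.26  0.83 -2.59]
rz -0.07542111154543285
```

Request:
drive_tool(series=[{"dx":0,"dy":0,"dz":4,"rx":0,"ry":0,"rz":0,"jaw":40},{"dx":0,"dy":0,"dz":3,"rx":0,"ry":0,"rz":0,"jaw":40},{"dx":0,"dy":0,"dz":2,"rx":0,"ry":0,"rz":0,"jaw":40},{"dx":0,"dy":0,"dz":1,"rx":0,"ry":0,"rz":0,"jaw":40},{"dx":0,"dy":0,"dz":0.5,"rx":0,"ry":0,"rz":0,"jaw":40},{"dx":0,"dy":0,"dz":0,"rx":0,"ry":0,"rz":0,"jaw":40}])

```text
clock: 6.78
tcp_pos: [0.4607, 0.219, 0.0615]
tool_rot: [0.991, -0.131, 0.0, 0.0]
contact_force: [-1.3, -0.5, 2.3]
gripper_width: 0.568
```

```bash
python3 go.py .46 .219 .0615 -15
```

```text
tcp [0.4607 0.219  0.0615] yaw -15.01 tilt [ 0.0003 -0.0004] tool shift mm [-0.7  0.2 -0. ] clock 6.78 F [-1.3 -0.5  2.3] w 0.568 q [-0.07  0.38 -0.54  2.02  0.27  0.81 -2.61]
rz -0.01082769934704686
```

Force went from -3 to +2.3 N, so it is standing on the mat. Releasing and rising.

Request:
drive_tool(series=[{"dx":0,"dy":0,"dz":0,"rx":0,"ry":0,"rz":0,"jaw":62},{"dx":0,"dy":0,"dz":0,"rx":0,"ry":0,"rz":0,"jaw":80},{"dx":0,"dy":0,"dz":0,"rx":0,"ry":0,"rz":0,"jaw":95},{"dx":0,"dy":0,"dz":0,"rx":0,"ry":0,"rz":0,"jaw":95},{"dx":0,"dy":0,"dz":0,"rx":0,"ry":0,"rz":0,"jaw":95},{"dx":0,"dy":0,"dz":-10,"rx":0,"ry":0,"rz":0,"jaw":95},{"dx":0,"dy":0,"dz":-25,"rx":0,"ry":0,"rz":0,"jaw":95},{"dx":0,"dy":0,"dz":-35,"rx":0,"ry":0,"rz":0,"jaw":95}])

```text
clock: 7.45
tcp_pos: [0.4584, 0.218, 0.1301]
tool_rot: [0.991, -0.13, -0.003, 0.001]
contact_force: [0.7, -0.1, -0.1]
gripper_width: 0.949
```

Request:
drive_tool(series=[{"dx":0,"dy":0,"dz":-30,"rx":0,"ry":0,"rz":0,"jaw":95},{"dx":0,"dy":0,"dz":-15,"rx":0,"ry":0,"rz":0,"jaw":95},{"dx":0,"dy":0,"dz":0,"rx":0,"ry":0,"rz":0,"jaw":95},{"dx":0,"dy":0,"dz":0,"rx":0,"ry":0,"rz":0,"jaw":95}])

```text
clock: 7.78
tcp_pos: [0.4611, 0.2194, 0.1774]
tool_rot: [0.991, -0.131, 0.001, -0.0]
contact_force: [-0.4, 0.3, -0.7]
gripper_width: 0.95
```

```bash
python3 go.py .4715 -.2975 .16 -11.2; python3 look.py w7
```

```text
tcp [0.4611 0.2194 0.1774] yaw -15.01 tilt [0.0026 0.0006] tool shift mm [143.9 496.5  17.1] clock 7.78 F [-0.4  0.3 -0.7] w 0.95 q [-0.01  0.23 -0.59  1.91  0.15  1.04 -2.5 ]
rz -3.8136114570782347
7.7833 [0.4611 0.2194 0.1774] yaw -15.01 z [ 2.6e-03  6.0e-04 -1.0e+00] F [-0.36  0.33 -0.75] 0.9497746175437144 [-0.01  0.23 -0.59  1.91  0.15  1.04 -2.5 ]
```

View pics/w7.png

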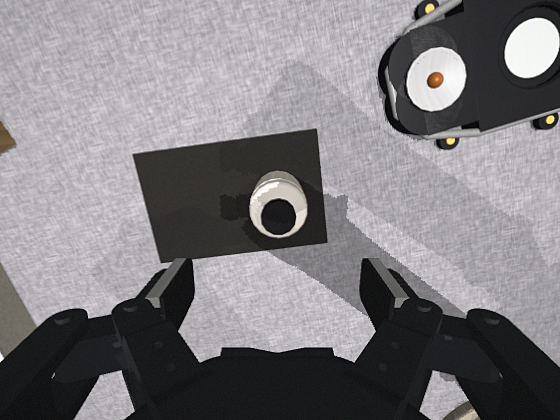

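The bottle stands upright, wholly on the mat's right half, at (278,215). Now to the tin.

Request:
drive_tool(series=[{"dx":5,"dy":18,"dz":0,"rx":0,"ry":0,"rz":0,"jaw":95},{"dx":10,"dy":36,"dz":0,"rx":0,"ry":0,"rz":0,"jaw":95},{"dx":11,"dy":38,"dz":0,"rx":0,"ry":0,"rz":0,"jaw":95},{"dx":11,"dy":38,"dz":0,"rx":0,"ry":0,"rz":0,"jaw":95},{"dx":11,"dy":38,"dz":0,"rx":0,"ry":0,"rz":0,"jaw":95},{"dx":11,"dy":38,"dz":0,"rx":0,"ry":0,"rz":0,"jaw":95},{"dx":11,"dy":38,"dz":0,"rx":0,"ry":0,"rz":0,"jaw":95},{"dx":11,"dy":38,"dz":0,"rx":0,"ry":0,"rz":0,"jaw":95}])

```text
clock: 8.5
tcp_pos: [0.4641, -0.0762, 0.1747]
tool_rot: [0.991, -0.131, -0.001, 0.0]
contact_force: [1.2, 0.6, 0.1]
gripper_width: 0.949
```

Request:
drive_tool(series=[{"dx":11,"dy":38,"dz":0,"rx":0,"ry":0,"rz":0,"jaw":95},{"dx":11,"dy":38,"dz":0,"rx":0,"ry":0,"rz":0,"jaw":95},{"dx":11,"dy":38,"dz":0,"rx":0,"ry":0,"rz":0,"jaw":95},{"dx":11,"dy":38,"dz":0,"rx":0,"ry":0,"rz":0,"jaw":90},{"dx":11,"dy":36,"dz":0,"rx":0,"ry":0,"rz":0,"jaw":85},{"dx":7,"dy":26,"dz":0,"rx":0,"ry":0,"rz":-3.8,"jaw":80},{"dx":0,"dy":0,"dz":0,"rx":0,"ry":0,"rz":0,"jaw":80},{"dx":0,"dy":0,"dz":0,"rx":0,"ry":0,"rz":0,"jaw":80}])

```text
clock: 9.17
tcp_pos: [0.4685, -0.2983, 0.1741]
tool_rot: [0.995, -0.1, -0.002, -0.001]
contact_force: [-0.5, 0.4, -0.1]
gripper_width: 0.804
```

```bash
python3 go.py .4715 -.2975 .072 -11.2; python3 look.py w8
```

```text
tcp [ 0.4685 -0.2983  0.1741] yaw -11.45 tilt [-0.0033  0.0019] tool shift mm [  3.1  -1.2 102.1] clock 9.17 F [-0.5  0.4 -0.1] w 0.804 q [ 0.68  0.28 -0.23  1.82  0.07  1.05 -1.35]
rz -0.24635148320420264
9.1667 [ 0.4685 -0.2983  0.1741] yaw -11.45 z [-0.0033  0.0019 -1.    ] F [-0.55  0.44 -0.07] 0.8035282656984853 [ 0.68  0.28 -0.23  1.82  0.07  1.05 -1.35]
```

View pics/w8.png

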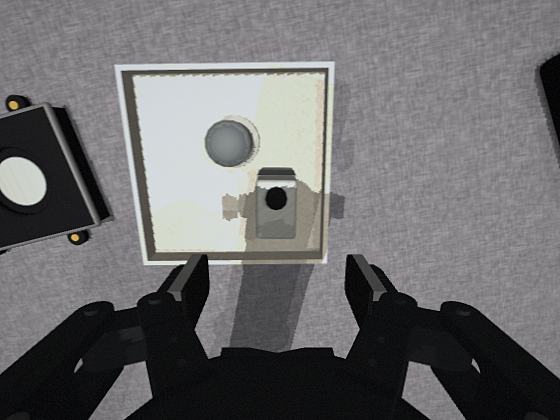

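The tin's top centre (277,205) lies on the jaw midline and squared to the jaws. Descending.

Request:
drive_tool(series=[{"dx":1.5,"dy":-0.5,"dz":20,"rx":0,"ry":0,"rz":-0.2,"jaw":80},{"dx":0,"dy":0,"dz":28,"rx":0,"ry":0,"rz":0,"jaw":80},{"dx":0,"dy":0,"dz":28,"rx":0,"ry":0,"rz":0,"jaw":80},{"dx":0,"dy":0,"dz":20,"rx":0,"ry":0,"rz":0,"jaw":80},{"dx":0,"dy":0,"dz":10,"rx":0,"ry":0,"rz":0,"jaw":80},{"dx":0,"dy":0,"dz":3,"rx":0,"ry":0,"rz":0,"jaw":80},{"dx":0,"dy":0,"dz":0,"rx":0,"ry":0,"rz":0,"jaw":80},{"dx":0,"dy":0,"dz":0,"rx":0,"ry":0,"rz":0,"jaw":80}])

```text
clock: 9.88
tcp_pos: [0.4728, -0.2966, 0.0682]
tool_rot: [0.995, -0.095, 0.001, 0.0]
contact_force: [0.5, -0.4, 0.1]
gripper_width: 0.799
```

```bash
python3 go.py .4715 -.2975 .066 -11.2; python3 look.py w9
```

```text
tcp [ 0.4728 -0.2966  0.0682] yaw -10.96 tilt [ 0.0016 -0.0008] tool shift mm [-1.1  1.1  2.2] clock 9.88 F [ 0.5 -0.4  0.1] w 0.799 q [ 0.66  0.41 -0.22  1.91  0.12  0.83 -1.38]
rz 0.24275918195924717
9.8833 [ 0.4728 -0.2966  0.0682] yaw -10.96 z [ 1.6e-03 -8.0e-04 -1.0e+00] F [ 0.55 -0.36  0.14] 0.7990125501630602 [ 0.66  0.41 -0.22  1.91  0.12  0.83 -1.38]
```

View pics/w9.png

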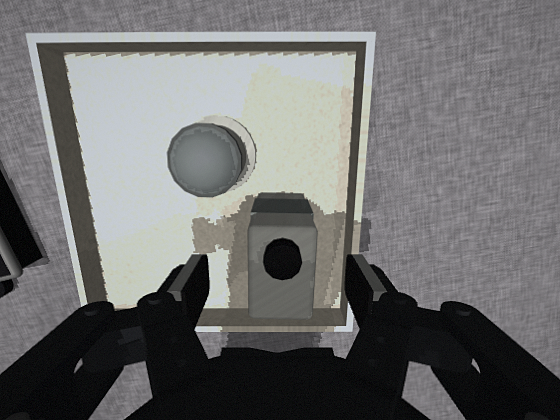

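The tin is centred about 6 px (≈3 mm) right of the jaw midline. I'll shift by 2 mm and close.

Request:
drive_tool(series=[{"dx":0,"dy":2,"dz":1,"rx":0,"ry":0,"rz":0.2,"jaw":80},{"dx":0,"dy":0,"dz":0,"rx":0,"ry":0,"rz":0,"jaw":80},{"dx":0,"dy":0,"dz":0,"rx":0,"ry":0,"rz":0,"jaw":80}])

```text
clock: 10.18
tcp_pos: [0.4717, -0.2994, 0.0668]
tool_rot: [0.995, -0.098, 0.001, 0.0]
contact_force: [0.4, 0.4, -0.2]
gripper_width: 0.798
```

```bash
python3 go.py .4715 -.2975 .066 -11.2; python3 look.py w10
```

```text
tcp [ 0.4717 -0.2994  0.0668] yaw -11.24 tilt [ 0.0011 -0.0009] tool shift mm [-0.5 -1.8  0.8] clock 10.18 F [ 0.4  0.4 -0.2] w 0.798 q [ 0.66  0.41 -0.22  1.91  0.12  0.83 -1.38]
rz -0.04111434034263617
10.1833 [ 0.4717 -0.2994  0.0668] yaw -11.24 z [ 1.1e-03 -9.0e-04 -1.0e+00] F [ 0.38  0.38 -0.25] 0.7976025148038851 [ 0.66  0.41 -0.22  1.91  0.12  0.83 -1.38]
```

View pics/w10.png

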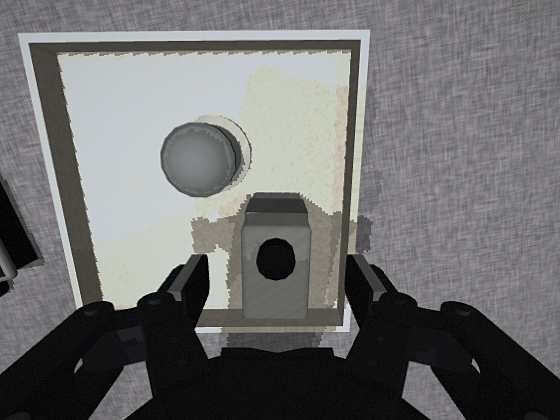

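Tin top now spans columns 242–310, centred at 276. Closing and lifting.

Request:
drive_tool(series=[{"dx":0,"dy":0,"dz":0,"rx":0,"ry":0,"rz":0,"jaw":60},{"dx":0,"dy":0,"dz":0,"rx":0,"ry":0,"rz":0,"jaw":45},{"dx":0,"dy":0,"dz":0,"rx":0,"ry":0,"rz":0,"jaw":36},{"dx":0,"dy":0,"dz":0,"rx":0,"ry":0,"rz":0,"jaw":25},{"dx":0,"dy":0,"dz":0,"rx":0,"ry":0,"rz":0,"jaw":20},{"dx":0,"dy":0,"dz":0,"rx":0,"ry":0,"rz":0,"jaw":20},{"dx":0,"dy":0,"dz":0,"rx":0,"ry":0,"rz":0,"jaw":20}])

```text
clock: 10.82
tcp_pos: [0.4717, -0.2989, 0.0664]
tool_rot: [0.995, -0.098, 0.0, 0.0]
contact_force: [-0.3, 0.8, 4.1]
gripper_width: 0.381
```

```bash
python3 go.py .471 .319 .166 -11.2
```

```text
tcp [ 0.4717 -0.2989  0.0664] yaw -11.2 tilt [ 0.0006 -0.0003] tool shift mm [-120.7 -605.9  -99.8] clock 10.82 F [-0.3  0.8  4.1] w 0.381 q [ 0.66  0.41 -0.22  1.91  0.12  0.83 -1.38]
rz -0.0035958569836083143
```

Gripped at 0.381. Lifting high enough to pass over the bottle.

Request:
drive_tool(series=[{"dx":0,"dy":0,"dz":-10,"rx":0,"ry":0,"rz":0,"jaw":20},{"dx":0,"dy":0,"dz":-20,"rx":0,"ry":0,"rz":0,"jaw":20},{"dx":0,"dy":0,"dz":-25,"rx":0,"ry":0,"rz":0,"jaw":20},{"dx":0,"dy":0,"dz":-25,"rx":0,"ry":0,"rz":0,"jaw":20},{"dx":0,"dy":0,"dz":-25,"rx":0,"ry":0,"rz":0,"jaw":20},{"dx":-2,"dy":-9,"dz":-20,"rx":0,"ry":0,"rz":0,"jaw":20},{"dx":-4,"dy":-20,"dz":-10,"rx":0,"ry":0,"rz":0,"jaw":20},{"dx":-6,"dy":-30,"dz":0,"rx":0,"ry":0,"rz":0,"jaw":20}])

```text
clock: 11.48
tcp_pos: [0.4718, -0.2417, 0.2041]
tool_rot: [0.995, -0.1, 0.002, 0.002]
contact_force: [1.3, 0.4, -2.4]
gripper_width: 0.383
```

Request:
drive_tool(series=[{"dx":-7,"dy":-36,"dz":0,"rx":0,"ry":0,"rz":0,"jaw":20},{"dx":-7,"dy":-36,"dz":0,"rx":0,"ry":0,"rz":0,"jaw":20},{"dx":-7,"dy":-36,"dz":0,"rx":0,"ry":0,"rz":0,"jaw":20},{"dx":-7,"dy":-36,"dz":0,"rx":0,"ry":0,"rz":0,"jaw":20},{"dx":-7,"dy":-36,"dz":0,"rx":0,"ry":0,"rz":0,"jaw":20},{"dx":-7,"dy":-36,"dz":0,"rx":0,"ry":0,"rz":0,"jaw":20},{"dx":-7,"dy":-36,"dz":0,"rx":0,"ry":0,"rz":0,"jaw":20},{"dx":-7,"dy":-36,"dz":0,"rx":0,"ry":0,"rz":0,"jaw":20}])

```text
clock: 12.15
tcp_pos: [0.4711, 0.0561, 0.2011]
tool_rot: [0.995, -0.098, -0.0, 0.0]
contact_force: [0.5, -0.3, -2.2]
gripper_width: 0.387
```

```bash
python3 go.py .471 .319 .2 4
```

```text
tcp [0.4711 0.0561 0.2011] yaw -11.22 tilt [-0.0006 -0.0009] tool shift mm [ -51.3 -257.8    0.9] clock 12.15 F [ 0.5 -0.3 -2.2] w 0.387 q [ 0.26  0.13 -0.5   1.96  0.07  1.08 -2.04]
rz -15.22201790295069
```

Request:
drive_tool(series=[{"dx":-7,"dy":-36,"dz":0,"rx":0,"ry":0,"rz":0,"jaw":20},{"dx":-7,"dy":-36,"dz":0,"rx":0,"ry":0,"rz":0,"jaw":20},{"dx":-7,"dy":-36,"dz":0,"rx":0,"ry":0,"rz":0,"jaw":20},{"dx":-7,"dy":-36,"dz":0,"rx":0,"ry":0,"rz":0,"jaw":20},{"dx":-7,"dy":-36,"dz":0,"rx":0,"ry":0,"rz":0,"jaw":20},{"dx":-7,"dy":-34,"dz":0,"rx":0,"ry":0,"rz":0,"jaw":20},{"dx":-6,"dy":-25,"dz":0,"rx":0,"ry":0,"rz":0,"jaw":20},{"dx":-4,"dy":-16,"dz":0,"rx":0,"ry":0,"rz":0,"jaw":20}], force=50)

```text
clock: 12.82
tcp_pos: [0.4691, 0.3185, 0.201]
tool_rot: [0.995, -0.096, -0.001, -0.001]
contact_force: [-1.0, -0.1, -2.6]
gripper_width: 0.382
```

Request:
drive_tool(series=[{"dx":-1,"dy":-4,"dz":0,"rx":0,"ry":0,"rz":-5,"jaw":20},{"dx":0,"dy":0,"dz":0,"rx":0,"ry":0,"rz":-6,"jaw":20},{"dx":0,"dy":0,"dz":10,"rx":0,"ry":0,"rz":-4,"jaw":20},{"dx":0,"dy":0,"dz":15,"rx":0,"ry":0,"rz":0,"jaw":20},{"dx":0,"dy":0,"dz":15,"rx":0,"ry":0,"rz":0,"jaw":20},{"dx":0,"dy":0,"dz":0,"rx":0,"ry":0,"rz":0,"jaw":20}])

```text
clock: 13.32
tcp_pos: [0.4684, 0.3167, 0.1579]
tool_rot: [0.999, 0.033, -0.003, 0.002]
contact_force: [-0.4, -1.1, -2.4]
gripper_width: 0.379
```

```bash
python3 go.py .471 .319 .0658 4;python3 look.py w11
```

```text
tcp [0.4684 0.3167 0.1579] yaw 3.78 tilt [-0.0056 -0.0046] tool shift mm [ 3.2 -2.5 92.1] clock 13.32 F [-0.4 -1.1 -2.4] w 0.379 q [-0.13  0.38 -0.68  1.8   0.27  1.07 -2.41]
rz -0.21770329762528995
13.3167 [0.4684 0.3167 0.1579] yaw 3.78 z [-0.0056 -0.0046 -1.    ] F [-0.43 -1.14 -2.39] 0.37863776346384775 [-0.13  0.38 -0.68  1.8   0.27  1.07 -2.41]
```

View pics/w11.png

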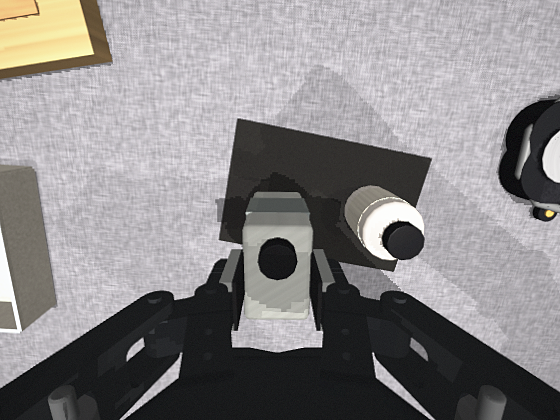

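The tin is held upright at (277,265) over the mat's left half, with the bottle standing at (385,225). Lowering.

Request:
drive_tool(series=[{"dx":0,"dy":0,"dz":15,"rx":0,"ry":0,"rz":0,"jaw":20},{"dx":0,"dy":0,"dz":22,"rx":0,"ry":0,"rz":0,"jaw":20},{"dx":0,"dy":0,"dz":22,"rx":0,"ry":0,"rz":0,"jaw":20},{"dx":0,"dy":0,"dz":15,"rx":0,"ry":0,"rz":0,"jaw":20},{"dx":0,"dy":0,"dz":5,"rx":0,"ry":0,"rz":0,"jaw":20},{"dx":0,"dy":0,"dz":0,"rx":0,"ry":0,"rz":0,"jaw":20},{"dx":0,"dy":0,"dz":0,"rx":0,"ry":0,"rz":0,"jaw":20}])

```text
clock: 13.95
tcp_pos: [0.4711, 0.3197, 0.0832]
tool_rot: [0.999, 0.033, 0.001, -0.0]
contact_force: [0.1, 0.2, -2.0]
gripper_width: 0.376
```

```bash
python3 go.py .471 .319 .0656 4
```

```text
tcp [0.4711 0.3197 0.0832] yaw 3.78 tilt [0.0012 0.0008] tool shift mm [-0.2  0.7 17.6] clock 13.95 F [ 0.1  0.2 -2. ] w 0.376 q [-0.17  0.47 -0.64  1.86  0.34  0.93 -2.47]
rz -0.21571315647406308
```

Request:
drive_tool(series=[{"dx":0,"dy":0,"dz":6,"rx":0,"ry":0,"rz":0,"jaw":20},{"dx":0,"dy":0,"dz":5,"rx":0,"ry":0,"rz":0,"jaw":20},{"dx":0,"dy":0,"dz":3,"rx":0,"ry":0,"rz":0,"jaw":20},{"dx":0,"dy":0,"dz":1.5,"rx":0,"ry":0,"rz":0,"jaw":20},{"dx":0,"dy":0,"dz":1,"rx":0,"ry":0,"rz":0,"jaw":20},{"dx":0,"dy":0,"dz":0,"rx":0,"ry":0,"rz":0,"jaw":20},{"dx":0,"dy":0,"dz":0,"rx":0,"ry":0,"rz":0,"jaw":20}])

```text
clock: 14.53
tcp_pos: [0.4706, 0.3192, 0.0656]
tool_rot: [0.999, 0.033, 0.0, -0.0]
contact_force: [-0.1, -0.2, -2.3]
gripper_width: 0.378
```

```bash
python3 go.py .471 .319 .0656 4
```

```text
tcp [0.4706 0.3192 0.0656] yaw 3.79 tilt [0.0003 0.0002] tool shift mm [0.4 0.3 0. ] clock 14.53 F [-0.1 -0.2 -2.3] w 0.378 q [-0.18  0.49 -0.63  1.87  0.36  0.89 -2.49]
rz -0.2090820674838545
```

Not touching yet (still -2.3 N). I'll go down a millimetre at a time.

Request:
drive_tool(series=[{"dx":0,"dy":0,"dz":0.7,"rx":0,"ry":0,"rz":0,"jaw":20},{"dx":0,"dy":0,"dz":0,"rx":0,"ry":0,"rz":0,"jaw":20},{"dx":0,"dy":0,"dz":0.5,"rx":0,"ry":0,"rz":0,"jaw":20},{"dx":0,"dy":0,"dz":0,"rx":0,"ry":0,"rz":0,"jaw":20}])

```text
clock: 14.87
tcp_pos: [0.4707, 0.3194, 0.0655]
tool_rot: [0.999, 0.033, 0.0, 0.0]
contact_force: [-1.3, -1.8, 6.2]
gripper_width: 0.378
```

```bash
python3 go.py .471 .319 .0656 4
```

```text
tcp [0.4707 0.3194 0.0655] yaw 3.8 tilt [ 0.0008 -0.0002] tool shift mm [ 0.3  0.4 -0.1] clock 14.87 F [-1.3 -1.8  6.2] w 0.378 q [-0.18  0.49 -0.63  1.87  0.36  0.89 -2.49]
rz -0.20452854058988423
```

Request:
drive_tool(series=[{"dx":0,"dy":0,"dz":0,"rx":0,"ry":0,"rz":0,"jaw":43},{"dx":0,"dy":0,"dz":0,"rx":0,"ry":0,"rz":0,"jaw":60},{"dx":0,"dy":0,"dz":0,"rx":0,"ry":0,"rz":0,"jaw":75},{"dx":0,"dy":0,"dz":0,"rx":0,"ry":0,"rz":0,"jaw":75},{"dx":0,"dy":0,"dz":-8,"rx":0,"ry":0,"rz":0,"jaw":75},{"dx":0,"dy":0,"dz":-20,"rx":0,"ry":0,"rz":0,"jaw":75},{"dx":0,"dy":0,"dz":-35,"rx":0,"ry":0,"rz":0,"jaw":75},{"dx":0,"dy":0,"dz":-35,"rx":0,"ry":0,"rz":0,"jaw":75}])

```text
clock: 15.53
tcp_pos: [0.4696, 0.3186, 0.1629]
tool_rot: [0.999, 0.033, -0.001, 0.001]
contact_force: [0.2, 0.3, 0.4]
gripper_width: 0.754
```

Request:
drive_tool(series=[{"dx":0,"dy":0,"dz":-20,"rx":0,"ry":0,"rz":0,"jaw":75},{"dx":0,"dy":0,"dz":-5,"rx":0,"ry":0,"rz":0,"jaw":75},{"dx":0,"dy":0,"dz":0,"rx":0,"ry":0,"rz":0,"jaw":75},{"dx":0,"dy":0,"dz":0,"rx":0,"ry":0,"rz":0,"jaw":75}])

```text
clock: 15.87
tcp_pos: [0.4701, 0.3186, 0.1868]
tool_rot: [0.999, 0.033, -0.0, 0.0]
contact_force: [-0.1, -0.6, -0.5]
gripper_width: 0.75
```

```bash
python3 go.py .531 -.265 .18 -12;python3 look.py w12
```

```text
tcp [0.4701 0.3186 0.1868] yaw 3.79 tilt [-0.0006 -0.0009] tool shift mm [ 22.2 586.4   7.3] clock 15.87 F [-0.1 -0.6 -0.5] w 0.75 q [-0.11  0.35 -0.69  1.77  0.24  1.12 -2.39]
rz 15.786716219648964
15.8667 [0.4701 0.3186 0.1868] yaw 3.79 z [-6.e-04 -9.e-04 -1.e+00] F [-0.11 -0.64 -0.52] 0.749759551199112 [-0.11  0.35 -0.69  1.77  0.24  1.12 -2.39]
```

View pics/w12.png

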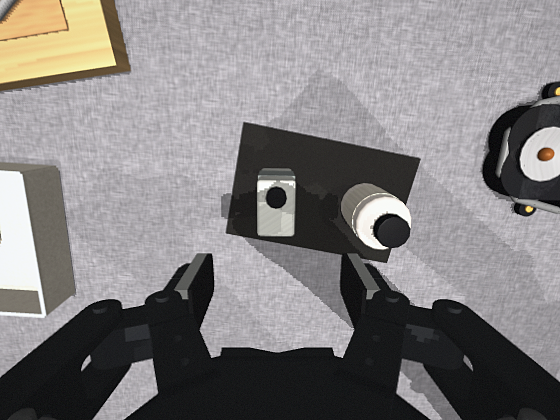

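Tin at (277,205) and bottle at (385,225) both stand on the mat. Now back to the projector.

Request:
drive_tool(series=[{"dx":1,"dy":18,"dz":0,"rx":0,"ry":0,"rz":0,"jaw":80},{"dx":1,"dy":36,"dz":0,"rx":0,"ry":0,"rz":0,"jaw":80},{"dx":1.5,"dy":39,"dz":0,"rx":0,"ry":0,"rz":0,"jaw":80},{"dx":1.5,"dy":39,"dz":0,"rx":0,"ry":0,"rz":0,"jaw":80},{"dx":1.5,"dy":39,"dz":0,"rx":0,"ry":0,"rz":0,"jaw":80},{"dx":1.5,"dy":39,"dz":0,"rx":0,"ry":0,"rz":0,"jaw":80},{"dx":1.5,"dy":39,"dz":0,"rx":0,"ry":0,"rz":0,"jaw":80},{"dx":1.5,"dy":39,"dz":0,"rx":0,"ry":0,"rz":0,"jaw":80}])

```text
clock: 16.58
tcp_pos: [0.4991, 0.0303, 0.1857]
tool_rot: [0.999, 0.033, -0.002, 0.0]
contact_force: [0.7, -0.2, 0.3]
gripper_width: 0.799
```

Request:
drive_tool(series=[{"dx":1.5,"dy":39,"dz":0,"rx":0,"ry":0,"rz":0,"jaw":80},{"dx":1.5,"dy":39,"dz":0,"rx":0,"ry":0,"rz":0,"jaw":80},{"dx":1.5,"dy":39,"dz":0,"rx":0,"ry":0,"rz":0,"jaw":80},{"dx":1.5,"dy":39,"dz":0,"rx":0,"ry":0,"rz":0,"jaw":80},{"dx":1.5,"dy":39,"dz":0,"rx":0,"ry":0,"rz":0,"jaw":80},{"dx":1.5,"dy":39,"dz":0,"rx":0,"ry":0,"rz":0,"jaw":80},{"dx":1,"dy":39,"dz":0,"rx":0,"ry":0,"rz":0,"jaw":80},{"dx":1,"dy":25,"dz":0,"rx":0,"ry":0,"rz":6,"jaw":80}])

```text
clock: 17.25
tcp_pos: [0.5291, -0.269, 0.185]
tool_rot: [1.0, -0.022, -0.002, 0.0]
contact_force: [0.3, -0.4, -0.0]
gripper_width: 0.799
```

Request:
drive_tool(series=[{"dx":0,"dy":0,"dz":10,"rx":0,"ry":0,"rz":6,"jaw":80},{"dx":0,"dy":0,"dz":15,"rx":0,"ry":0,"rz":4,"jaw":80},{"dx":0,"dy":0,"dz":15,"rx":0,"ry":0,"rz":0,"jaw":80},{"dx":0,"dy":0,"dz":0,"rx":0,"ry":0,"rz":0,"jaw":80},{"dx":0,"dy":0,"dz":0,"rx":0,"ry":0,"rz":0,"jaw":80},{"dx":0,"dy":0,"dz":0,"rx":0,"ry":0,"rz":0,"jaw":80}])

```text
clock: 17.75
tcp_pos: [0.5311, -0.2639, 0.1471]
tool_rot: [0.994, -0.106, -0.0, -0.0]
contact_force: [0.2, -0.5, -0.4]
gripper_width: 0.805
```

```bash
python3 go.py .531 -.265 .044 -12;python3 look.py w13
```

```text
tcp [ 0.5311 -0.2639  0.1471] yaw -12.18 tilt [-0.0007  0.0004] tool shift mm [  0.2   1.1 103.1] clock 17.75 F [ 0.2 -0.5 -0.4] w 0.805 q [ 0.65  0.38 -0.34  1.75  0.14  1.03 -1.52]
rz -0.17632187788568743
17.75 [ 0.5311 -0.2639  0.1471] yaw -12.18 z [-7.e-04  4.e-04 -1.e+00] F [ 0.17 -0.49 -0.36] 0.8045633811722637 [ 0.65  0.38 -0.34  1.75  0.14  1.03 -1.52]
```

View pics/w13.png

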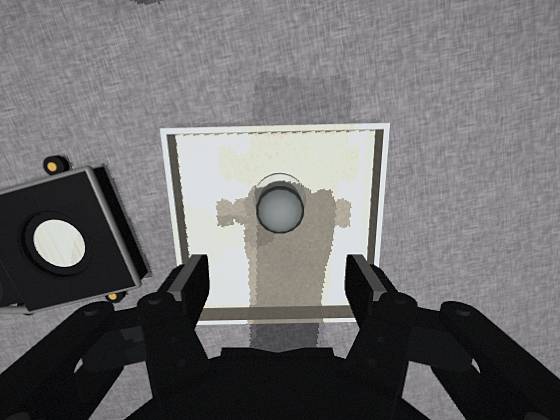

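Run:
```python
import pickle
from h import *
c=pickle.load(open('pics/w13.pkl','rb'));t=cv2.imread('pics/w13.png')
for p,z in [((280,209),.05),((279.5,197),.013)]: print(plane(c,*p,z).round(4))
cv2.imwrite('pics/w13z.png',cv2.resize(t[150:260,210:350],None,fx=5,fy=5,interpolation=cv2.INTER_CUBIC))
```

```text
[ 0.5332 -0.2666  0.05  ]
[ 0.5351 -0.2669  0.013 ]
```

View pics/w13z.png

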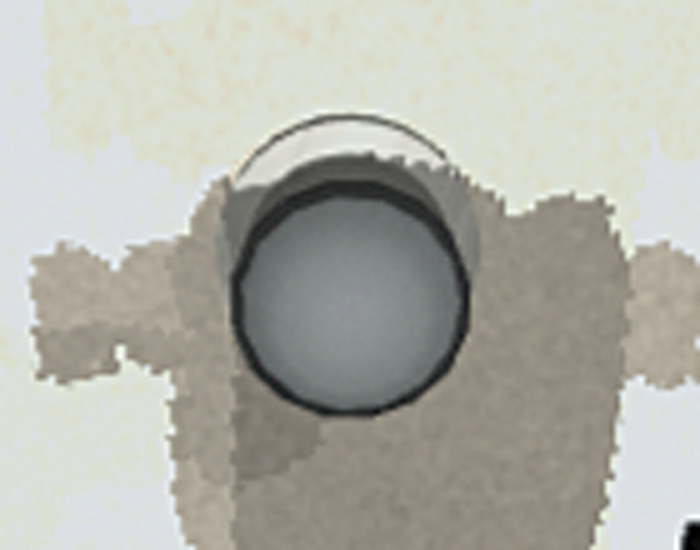

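The projector's trim ring is centred at (280,209.6), which gives about (0.532,-0.2665). I'll shift 2 mm and descend.

Request:
drive_tool(series=[{"dx":1,"dy":2,"dz":15,"rx":0,"ry":0,"rz":0,"jaw":80},{"dx":0,"dy":0,"dz":22,"rx":0,"ry":0,"rz":0,"jaw":80},{"dx":0,"dy":0,"dz":22,"rx":0,"ry":0,"rz":0,"jaw":80},{"dx":0,"dy":0,"dz":18,"rx":0,"ry":0,"rz":0,"jaw":80},{"dx":0,"dy":0,"dz":8,"rx":0,"ry":0,"rz":0,"jaw":80},{"dx":0,"dy":0,"dz":0,"rx":0,"ry":0,"rz":0,"jaw":80},{"dx":0,"dy":0,"dz":0,"rx":0,"ry":0,"rz":0,"jaw":80},{"dx":0,"dy":0,"dz":0,"rx":0,"ry":0,"rz":0,"jaw":80}])

```text
clock: 18.47
tcp_pos: [0.533, -0.2668, 0.064]
tool_rot: [0.994, -0.106, 0.001, 0.001]
contact_force: [0.3, 0.6, 0.4]
gripper_width: 0.799
```

```bash
python3 go.py .532 -.2665 .042 -12;python3 look.py w14
```

```text
tcp [ 0.533  -0.2668  0.064 ] yaw -12.21 tilt [ 0.0027 -0.0013] tool shift mm [-1.1 -0.1 22. ] clock 18.47 F [0.3 0.6 0.4] w 0.799 q [ 0.64  0.48 -0.32  1.82  0.19  0.87 -1.55]
rz -0.20639816052746163
18.4667 [ 0.533  -0.2668  0.064 ] yaw -12.21 z [ 0.0027 -0.0013 -1.    ] F [0.28 0.6  0.37] 0.7989598706321867 [ 0.64  0.48 -0.32  1.82  0.19  0.87 -1.55]
```

View pics/w14.png

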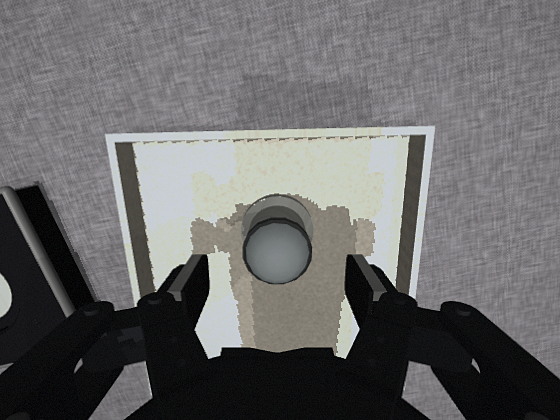

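The lens is at (277.5,250), on the jaw midline. Going down the last 22 mm and closing gently.

Request:
drive_tool(series=[{"dx":0,"dy":0,"dz":10,"rx":0,"ry":0,"rz":0,"jaw":75},{"dx":0,"dy":0,"dz":8,"rx":0,"ry":0,"rz":0,"jaw":75},{"dx":0,"dy":0,"dz":3,"rx":0,"ry":0,"rz":0,"jaw":75},{"dx":0,"dy":0,"dz":0,"rx":0,"ry":0,"rz":0,"jaw":75},{"dx":0,"dy":0,"dz":0,"rx":0,"ry":0,"rz":0,"jaw":75}])

```text
clock: 18.93
tcp_pos: [0.5314, -0.2662, 0.0409]
tool_rot: [0.994, -0.106, -0.0, -0.0]
contact_force: [0.0, 0.3, -0.2]
gripper_width: 0.75
```

```bash
python3 go.py .532 -.2665 .042 -12;python3 look.py w15
```

```text
tcp [ 0.5314 -0.2662  0.0409] yaw -12.21 tilt [-0.0008  0.0003] tool shift mm [ 0.7  0.2 -1.1] clock 18.93 F [ 0.   0.3 -0.2] w 0.75 q [ 0.63  0.51 -0.31  1.83  0.2   0.83 -1.56]
rz -0.20595790859757201
18.9333 [ 0.5314 -0.2662  0.0409] yaw -12.21 z [-8.e-04  3.e-04 -1.e+00] F [ 0.01  0.25 -0.24] 0.7498242083956939 [ 0.63  0.51 -0.31  1.83  0.2   0.83 -1.56]
```

View pics/w15.png

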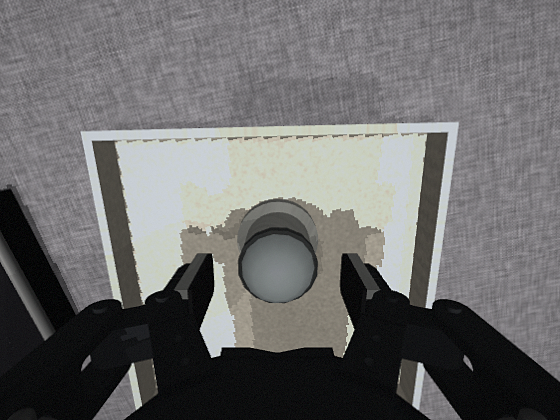

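Request:
drive_tool(series=[{"dx":0,"dy":0,"dz":-1.5,"rx":0,"ry":0,"rz":0,"jaw":65},{"dx":0,"dy":0,"dz":0,"rx":0,"ry":0,"rz":0,"jaw":55},{"dx":0,"dy":0,"dz":0,"rx":0,"ry":0,"rz":0,"jaw":46},{"dx":0,"dy":0,"dz":0,"rx":0,"ry":0,"rz":0,"jaw":35},{"dx":0,"dy":0,"dz":0,"rx":0,"ry":0,"rz":0,"jaw":30},{"dx":0,"dy":0,"dz":0,"rx":0,"ry":0,"rz":0,"jaw":30},{"dx":0,"dy":0,"dz":0,"rx":0,"ry":0,"rz":0,"jaw":30},{"dx":0,"dy":0,"dz":0,"rx":0,"ry":0,"rz":0,"jaw":30}], force=40)

```text
clock: 19.65
tcp_pos: [0.532, -0.2667, 0.0436]
tool_rot: [0.994, -0.106, 0.0, 0.0]
contact_force: [-2.6, -0.3, 5.1]
gripper_width: 0.39
```

```bash
python3 go.py .5365 -.0445 .142 -12
```

```text
tcp [ 0.532  -0.2667  0.0436] yaw -12.21 tilt [ 0.0006 -0.0009] tool shift mm [ -42.5 -218.   -98.5] clock 19.65 F [-2.6 -0.3  5.1] w 0.39 q [ 0.63  0.51 -0.31  1.83  0.2   0.83 -1.56]
rz -0.21060217622435928
```

Opening 0.39 is a little less than I expected for a 40 mm barrel, so I'll check before lifting.

```bash
python3 look.py w16
```

```text
19.65 [ 0.532  -0.2667  0.0436] yaw -12.21 z [ 6.e-04 -9.e-04 -1.e+00] F [-2.63 -0.33  5.07] 0.38952231883072924 [ 0.63  0.51 -0.31  1.83  0.2   0.83 -1.56]
```

View pics/w16.png

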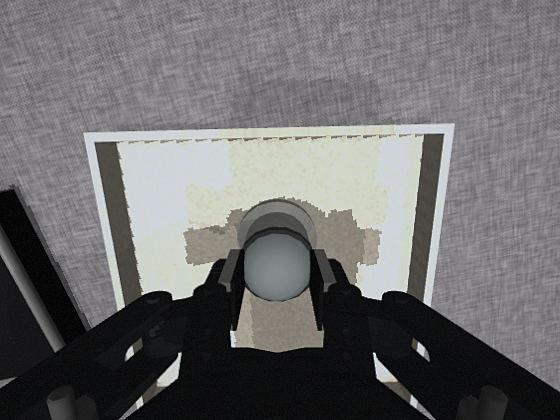

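The lens is centred between the pads, at columns 244–312. I'll lift a little and check the hold.

Request:
drive_tool(series=[{"dx":0,"dy":0,"dz":-4,"rx":0,"ry":0,"rz":0,"jaw":30},{"dx":0,"dy":0,"dz":-8,"rx":0,"ry":0,"rz":0,"jaw":30},{"dx":0,"dy":0,"dz":-12,"rx":0,"ry":0,"rz":0,"jaw":30},{"dx":0,"dy":0,"dz":-12,"rx":0,"ry":0,"rz":0,"jaw":30},{"dx":0,"dy":0,"dz":-8,"rx":0,"ry":0,"rz":0,"jaw":30},{"dx":0,"dy":0,"dz":0,"rx":0,"ry":0,"rz":0,"jaw":30},{"dx":0,"dy":0,"dz":0,"rx":0,"ry":0,"rz":0,"jaw":30},{"dx":0,"dy":0,"dz":0,"rx":0,"ry":0,"rz":0,"jaw":30}])

```text
clock: 20.37
tcp_pos: [0.5314, -0.2662, 0.0868]
tool_rot: [0.994, -0.106, -0.0, 0.0]
contact_force: [-0.0, -0.0, -3.1]
gripper_width: 0.393
```

```bash
python3 go.py .5365 -.0445 .142 -12; python3 look.py w17; python3 look.py s17 scene
python3 - <<'E'
import cv2
s=cv2.imread('pics/s17.png');cv2.imwrite('pics/s17z.png',cv2.resize(s[150:300,110:310],None,fx=4,fy=4,interpolation=cv2.INTER_CUBIC))
E
```

```text
tcp [ 0.5314 -0.2662  0.0868] yaw -12.21 tilt [-0.0004  0.    ] tool shift mm [ -41.9 -217.8  -55.2] clock 20.37 F [-0.  -0.  -3.1] w 0.393 q [ 0.64  0.45 -0.32  1.8   0.18  0.92 -1.54]
rz -0.21043146702076498
20.3667 [ 0.5314 -0.2662  0.0868] yaw -12.21 z [-4.e-04  0.e+00 -1.e+00] F [-0.05 -0.02 -3.11] 0.39284625427739567 [ 0.64  0.45 -0.32  1.8   0.18  0.92 -1.54]
20.4167 [ 0.5312 -0.2661  0.0864] yaw -12.21 z [-1.1e-03  4.0e-04 -1.0e+00] F [-0.07 -0.77 -2.12] 0.3912451845028388 [ 0.64  0.45 -0.32  1.8   0.18  0.92 -1.54]
```

View pics/w17.png

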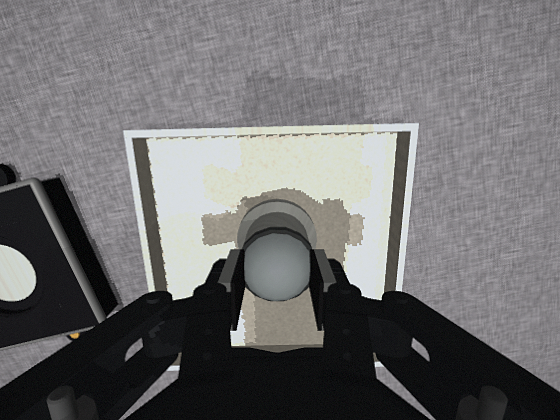

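View pics/s17z.png

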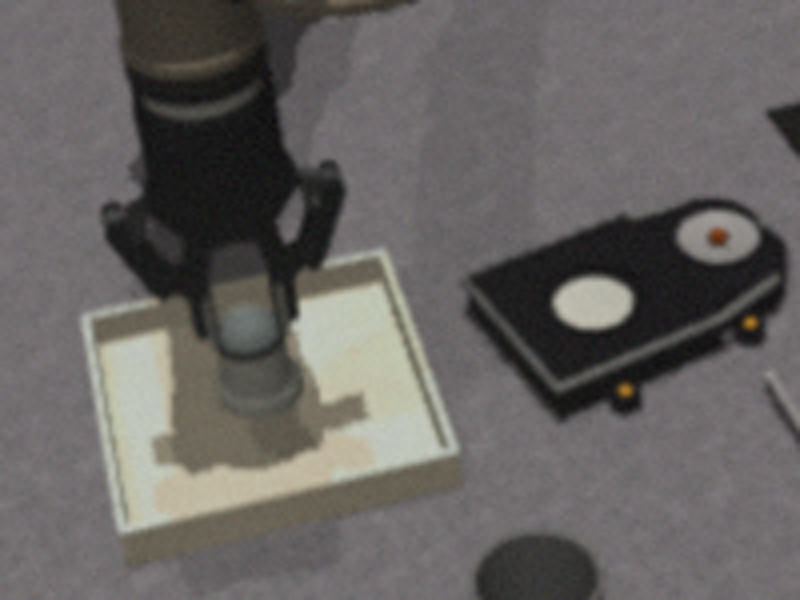

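The projector hangs upright and centred, at 2–3 N. Carrying it over the seat.

Request:
drive_tool(series=[{"dx":0,"dy":0,"dz":-15,"rx":0,"ry":0,"rz":0,"jaw":30},{"dx":-2,"dy":-10,"dz":-20,"rx":0,"ry":0,"rz":0,"jaw":30},{"dx":-4,"dy":-20,"dz":-15,"rx":0,"ry":0,"rz":0,"jaw":30},{"dx":-6,"dy":-30,"dz":-5,"rx":0,"ry":0,"rz":0,"jaw":30},{"dx":-6,"dy":-32,"dz":0,"rx":0,"ry":0,"rz":0,"jaw":30},{"dx":-6,"dy":-32,"dz":0,"rx":0,"ry":0,"rz":0,"jaw":30},{"dx":-6,"dy":-32,"dz":0,"rx":0,"ry":0,"rz":0,"jaw":30},{"dx":-5,"dy":-28,"dz":0,"rx":0,"ry":0,"rz":0,"jaw":30}])

```text
clock: 21.13
tcp_pos: [0.5358, -0.0766, 0.1415]
tool_rot: [0.994, -0.106, -0.0, -0.0]
contact_force: [-0.2, -0.3, -2.1]
gripper_width: 0.387
```

Request:
drive_tool(series=[{"dx":-4,"dy":-20,"dz":0,"rx":0,"ry":0,"rz":0,"jaw":30},{"dx":-2,"dy":-10,"dz":0,"rx":0,"ry":0,"rz":0,"jaw":30},{"dx":-1,"dy":-4,"dz":0,"rx":0,"ry":0,"rz":0,"jaw":30},{"dx":0,"dy":0,"dz":10,"rx":0,"ry":0,"rz":0,"jaw":30},{"dx":0,"dy":0,"dz":0,"rx":0,"ry":0,"rz":0,"jaw":30},{"dx":0,"dy":0,"dz":0,"rx":0,"ry":0,"rz":0,"jaw":30},{"dx":0,"dy":0,"dz":0,"rx":0,"ry":0,"rz":0,"jaw":30}])

```text
clock: 21.72
tcp_pos: [0.5365, -0.0463, 0.1313]
tool_rot: [0.994, -0.108, -0.0, 0.0]
contact_force: [0.8, -0.4, -2.0]
gripper_width: 0.389
```

```bash
python3 go.py .5365 -.0443 .0616 -12; python3 look.py w18
```

```text
tcp [ 0.5365 -0.0463  0.1313] yaw -12.37 tilt [-0.001  -0.0007] tool shift mm [-0.3 -2.  69.7] clock 21.72 F [ 0.8 -0.4 -2. ] w 0.389 q [ 0.37  0.32 -0.43  1.9   0.16  0.96 -1.92]
rz -0.37063919514223187
21.7167 [ 0.5365 -0.0463  0.1313] yaw -12.37 z [-1.e-03 -7.e-04 -1.e+00] F [ 0.77 -0.39 -1.97] 0.38896483830013884 [ 0.37  0.32 -0.43  1.9   0.16  0.96 -1.92]
```

View pics/w18.png

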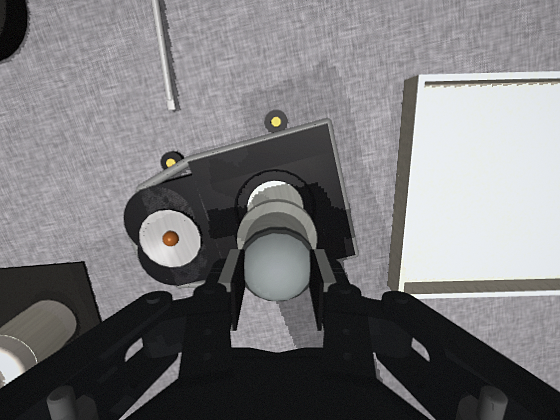

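Run:
```python
import pickle
from h import *
c=pickle.load(open('pics/w18.pkl','rb'));t=cv2.imread('pics/w18.png')
for r,z in ((.034,.03),(.026,.023)):
  for a in range(0,360,12):
    u,v=proj(c,[.5365+r*np.cos(np.radians(a)),-.0443+r*np.sin(np.radians(a)),z]); cv2.circle(t,(int(round(u)),int(round(v))),1,(0,0,255),-1)
cv2.imwrite('pics/w18z.png',cv2.resize(t[150:270,200:360],None,fx=4.5,fy=4.5,interpolation=cv2.INTER_NEAREST))
```

```text
(no output)
```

View pics/w18z.png

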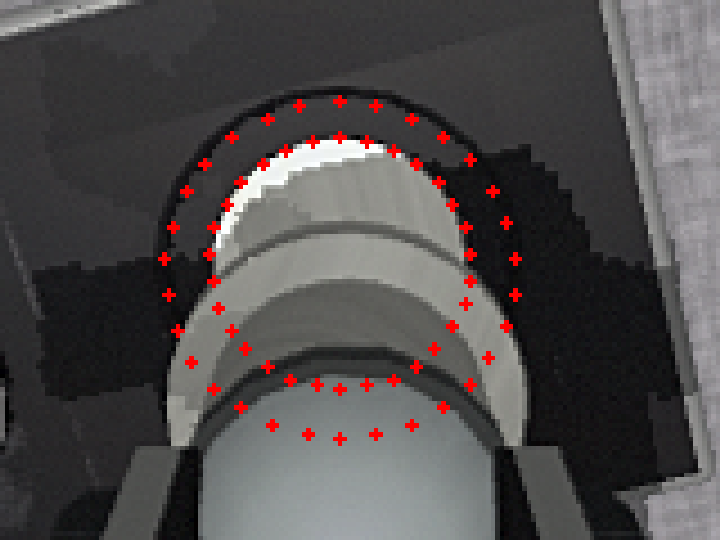

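The drawn seat circles match the seat within about 2 px, so the position is confirmed. Lowering.

Request:
drive_tool(series=[{"dx":0.5,"dy":-2,"dz":10,"rx":0,"ry":0,"rz":0,"jaw":30},{"dx":0,"dy":0,"dz":15,"rx":0,"ry":0,"rz":0,"jaw":30},{"dx":0,"dy":0,"dz":15,"rx":0,"ry":0,"rz":0,"jaw":30},{"dx":0,"dy":0,"dz":10,"rx":0,"ry":0,"rz":0,"jaw":30},{"dx":0,"dy":0,"dz":5,"rx":0,"ry":0,"rz":0,"jaw":30},{"dx":0,"dy":0,"dz":0,"rx":0,"ry":0,"rz":0,"jaw":30},{"dx":0,"dy":0,"dz":0,"rx":0,"ry":0,"rz":0,"jaw":30},{"dx":0,"dy":0,"dz":0,"rx":0,"ry":0,"rz":0,"jaw":30}])

```text
clock: 22.43
tcp_pos: [0.5384, -0.0425, 0.0776]
tool_rot: [0.994, -0.106, 0.001, -0.0]
contact_force: [0.1, 0.4, -1.4]
gripper_width: 0.392
```

```bash
python3 go.py .5365 -.0443 .0616 -12; python3 look.py w19;  python3 - <<'E'
import pickle
from h import *
c=pickle.load(open('pics/w19.pkl','rb'));t=cv2.imread('pics/w19.png')
for r,z in ((.034,.03),(.026,.023)):
  for a in range(0,360,12):
    u,v=proj(c,[.5365+r*np.cos(np.radians(a)),-.0443+r*np.sin(np.radians(a)),z]); cv2.circle(t,(int(round(u)),int(round(v))),1,(0,0,255),-1)
cv2.imwrite('pics/w19z.png',cv2.resize(t[140:320,180:380],None,fx=3.3,fy=3.3,interpolation=cv2.INTER_NEAREST))
E
```

```text
tcp [ 0.5384 -0.0425  0.0776] yaw -12.21 tilt [ 0.0015 -0.0001] tool shift mm [-1.5  2.2 16. ] clock 22.43 F [ 0.1  0.4 -1.4] w 0.392 q [ 0.34  0.39 -0.42  1.94  0.2   0.85 -1.97]
rz -0.20843788901788862
22.4333 [ 0.5384 -0.0425  0.0776] yaw -12.21 z [ 1.5e-03 -1.0e-04 -1.0e+00] F [ 0.15  0.38 -1.45] 0.3920246947752946 [ 0.34  0.39 -0.42  1.94  0.2   0.85 -1.97]
```

View pics/w19z.png

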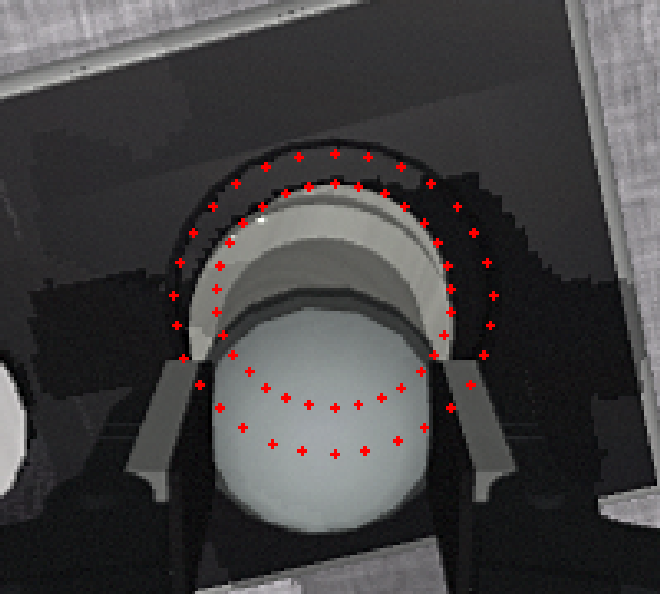

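Request:
drive_tool(series=[{"dx":0,"dy":1.7,"dz":4,"rx":0,"ry":0,"rz":0,"jaw":30},{"dx":0,"dy":0,"dz":4,"rx":0,"ry":0,"rz":0,"jaw":30},{"dx":0,"dy":0,"dz":3,"rx":0,"ry":0,"rz":0,"jaw":30},{"dx":0,"dy":0,"dz":1,"rx":0,"ry":0,"rz":0,"jaw":30},{"dx":0,"dy":0,"dz":0,"rx":0,"ry":0,"rz":0,"jaw":30},{"dx":0,"dy":0,"dz":0,"rx":0,"ry":0,"rz":0,"jaw":30}])

```text
clock: 22.98
tcp_pos: [0.5373, -0.0441, 0.0648]
tool_rot: [0.994, -0.106, -0.0, 0.0]
contact_force: [0.1, 0.1, -1.9]
gripper_width: 0.387
```

```bash
python3 go.py .538 -.0443 .0616 -12
```

```text
tcp [ 0.5373 -0.0441  0.0648] yaw -12.21 tilt [-0.0002 -0.    ] tool shift mm [0.7 0.  3.2] clock 22.98 F [ 0.1  0.1 -1.9] w 0.387 q [ 0.34  0.4  -0.41  1.95  0.21  0.83 -1.97]
rz -0.20552893712386577
```

Request:
drive_tool(series=[{"dx":0,"dy":0,"dz":1,"rx":0,"ry":0,"rz":0,"jaw":30},{"dx":0,"dy":0,"dz":0.7,"rx":0,"ry":0,"rz":0,"jaw":30},{"dx":0,"dy":0,"dz":0.5,"rx":0,"ry":0,"rz":0,"jaw":30},{"dx":0,"dy":0,"dz":0.3,"rx":0,"ry":0,"rz":0,"jaw":30},{"dx":0,"dy":0,"dz":0,"rx":0,"ry":0,"rz":0,"jaw":30},{"dx":0,"dy":0,"dz":0,"rx":0,"ry":0,"rz":0,"jaw":30}])

```text
clock: 23.48
tcp_pos: [0.5373, -0.0442, 0.0624]
tool_rot: [0.994, -0.106, 0.0, 0.0]
contact_force: [0.7, -0.0, -1.8]
gripper_width: 0.388
```

```bash
python3 go.py .538 -.0443 .0616 -12
```

```text
tcp [ 0.5373 -0.0442  0.0624] yaw -12.21 tilt [ 0.     -0.0001] tool shift mm [ 0.7 -0.1  0.8] clock 23.48 F [ 0.7 -0.  -1.8] w 0.388 q [ 0.34  0.41 -0.41  1.95  0.22  0.83 -1.97]
rz -0.21121718565703063
```

Request:
drive_tool(series=[{"dx":0,"dy":0,"dz":0.5,"rx":0,"ry":0,"rz":0,"jaw":30},{"dx":0,"dy":0,"dz":0,"rx":0,"ry":0,"rz":0,"jaw":30},{"dx":0,"dy":0,"dz":0.4,"rx":0,"ry":0,"rz":0,"jaw":30},{"dx":0,"dy":0,"dz":0,"rx":0,"ry":0,"rz":0,"jaw":30},{"dx":0,"dy":0,"dz":0,"rx":0,"ry":0,"rz":0,"jaw":30}])

```text
clock: 23.9
tcp_pos: [0.5374, -0.0441, 0.0617]
tool_rot: [0.994, -0.106, 0.0, 0.0]
contact_force: [-0.4, 0.4, 0.4]
gripper_width: 0.387
```

```bash
python3 go.py .538 -.0443 .0616 -12
```

```text
tcp [ 0.5374 -0.0441  0.0617] yaw -12.21 tilt [ 0.0001 -0.0002] tool shift mm [0.6 0.  0.1] clock 23.9 F [-0.4  0.4  0.4] w 0.387 q [ 0.34  0.41 -0.41  1.95  0.22  0.82 -1.97]
rz -0.20546841996912413
```

The force rose from -1.9 to +0.4 N, so the floor is carrying it. Releasing slowly.

Request:
drive_tool(series=[{"dx":0,"dy":0,"dz":0,"rx":0,"ry":0,"rz":0,"jaw":42},{"dx":0,"dy":0,"dz":0,"rx":0,"ry":0,"rz":0,"jaw":48},{"dx":0,"dy":0,"dz":0,"rx":0,"ry":0,"rz":0,"jaw":58},{"dx":0,"dy":0,"dz":0,"rx":0,"ry":0,"rz":0,"jaw":68},{"dx":0,"dy":0,"dz":0,"rx":0,"ry":0,"rz":0,"jaw":70},{"dx":0,"dy":0,"dz":0,"rx":0,"ry":0,"rz":0,"jaw":70},{"dx":0,"dy":0,"dz":-6,"rx":0,"ry":0,"rz":0,"jaw":70},{"dx":0,"dy":0,"dz":-15,"rx":0,"ry":0,"rz":0,"jaw":70}])

```text
clock: 24.57
tcp_pos: [0.5356, -0.0442, 0.0813]
tool_rot: [0.994, -0.106, -0.002, 0.0]
contact_force: [-0.9, -0.1, 0.1]
gripper_width: 0.703
```

Request:
drive_tool(series=[{"dx":0,"dy":0,"dz":-25,"rx":0,"ry":0,"rz":0,"jaw":70},{"dx":0,"dy":0,"dz":-35,"rx":0,"ry":0,"rz":0,"jaw":70},{"dx":0,"dy":0,"dz":-30,"rx":0,"ry":0,"rz":0,"jaw":80},{"dx":0,"dy":0,"dz":-10,"rx":0,"ry":0,"rz":0,"jaw":95},{"dx":0,"dy":0,"dz":0,"rx":0,"ry":0,"rz":0,"jaw":95},{"dx":0,"dy":0,"dz":0,"rx":0,"ry":0,"rz":0,"jaw":95}])

```text
clock: 25.07
tcp_pos: [0.5372, -0.0443, 0.1825]
tool_rot: [0.994, -0.106, 0.0, 0.0]
contact_force: [-0.1, -0.0, -1.1]
gripper_width: 0.949
```

```bash
python3 go.py .4607 .219 .18 -15; python3 look.py w20
```

```text
tcp [ 0.5372 -0.0443  0.1825] yaw -12.21 tilt [ 0.0004 -0.0005] tool shift mm [-130.5 -241.1    2.4] clock 25.07 F [-0.1 -0.  -1.1] w 0.949 q [ 0.38  0.26 -0.44  1.84  0.13  1.07 -1.9 ]
rz 2.7864827476498757
25.0667 [ 0.5372 -0.0443  0.1825] yaw -12.21 z [ 4.e-04 -5.e-04 -1.e+00] F [-0.07 -0.03 -1.15] 0.9486262677550079 [ 0.38  0.26 -0.44  1.84  0.13  1.07 -1.9 ]
```

View pics/w20.png

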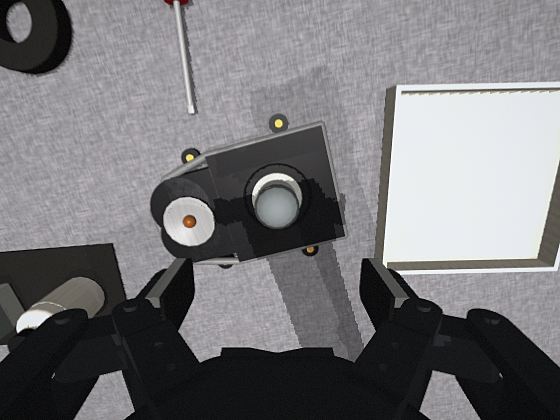

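Run:
```python
import cv2
s=cv2.imread('pics/w20.png');cv2.imwrite('pics/w20z.png',cv2.resize(s[140:260,210:350],None,fx=5,fy=5,interpolation=cv2.INTER_CUBIC))
```

```text
(no output)
```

View pics/w20z.png

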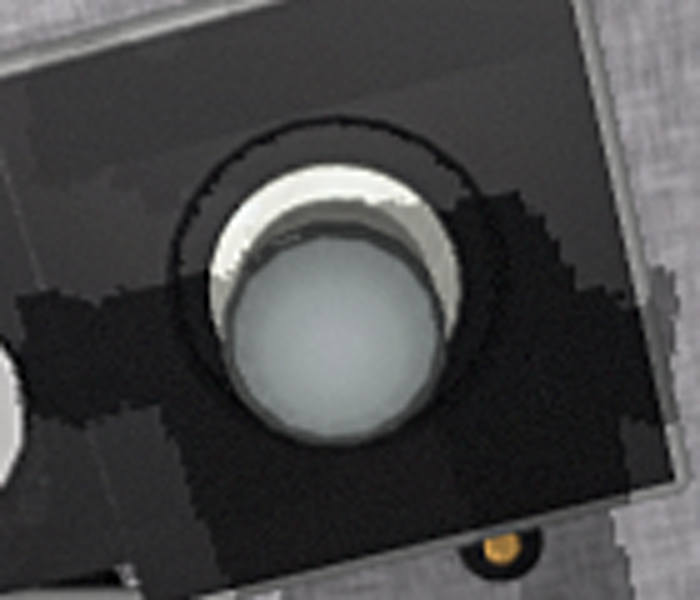

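The flange sits inside the seat rim, visually centred, with the lens ring round and level. Now back for the bottle.

Request:
drive_tool(series=[{"dx":-8,"dy":-15,"dz":0,"rx":0,"ry":0,"rz":0,"jaw":95},{"dx":-17,"dy":-31,"dz":0,"rx":0,"ry":0,"rz":0,"jaw":95},{"dx":-18,"dy":-34,"dz":0,"rx":0,"ry":0,"rz":0,"jaw":95},{"dx":-18,"dy":-34,"dz":0,"rx":0,"ry":0,"rz":0,"jaw":95},{"dx":-18,"dy":-34,"dz":0,"rx":0,"ry":0,"rz":0,"jaw":95},{"dx":-18,"dy":-34,"dz":0,"rx":0,"ry":0,"rz":0,"jaw":95},{"dx":-18,"dy":-33,"dz":0,"rx":0,"ry":0,"rz":0,"jaw":95},{"dx":-12,"dy":-21,"dz":0,"rx":0,"ry":0,"rz":0,"jaw":95}])

```text
clock: 25.78
tcp_pos: [0.46, 0.2169, 0.1806]
tool_rot: [0.995, -0.104, -0.002, -0.0]
contact_force: [0.6, 0.0, 0.9]
gripper_width: 0.954
```

Request:
drive_tool(series=[{"dx":-3.5,"dy":-5,"dz":0,"rx":0,"ry":0,"rz":2.8,"jaw":85},{"dx":0,"dy":0,"dz":15,"rx":0,"ry":0,"rz":0,"jaw":85},{"dx":0,"dy":0,"dz":15,"rx":0,"ry":0,"rz":0,"jaw":85},{"dx":0,"dy":0,"dz":0,"rx":0,"ry":0,"rz":0,"jaw":85},{"dx":0,"dy":0,"dz":0,"rx":0,"ry":0,"rz":0,"jaw":85},{"dx":0,"dy":0,"dz":0,"rx":0,"ry":0,"rz":0,"jaw":85}])

```text
clock: 26.28
tcp_pos: [0.4605, 0.2187, 0.152]
tool_rot: [0.991, -0.131, -0.001, 0.0]
contact_force: [0.5, 1.1, -0.1]
gripper_width: 0.853
```

```bash
python3 go.py .4607 .219 .0615 -15; python3 look.py w21
```

```text
tcp [0.4605 0.2187 0.152 ] yaw -15.02 tilt [-0.0014 -0.0003] tool shift mm [ 0.3 -0.4 90.5] clock 26.28 F [ 0.5  1.1 -0.1] w 0.853 q [-0.01  0.26 -0.6   1.94  0.17  1.   -2.52]
rz -0.0214312811698516
26.2833 [0.4605 0.2187 0.152 ] yaw -15.02 z [-1.4e-03 -3.0e-04 -1.0e+00] F [ 0.48  1.12 -0.13] 0.8530911144434432 [-0.01  0.26 -0.6   1.94  0.17  1.   -2.52]
```

View pics/w21.png

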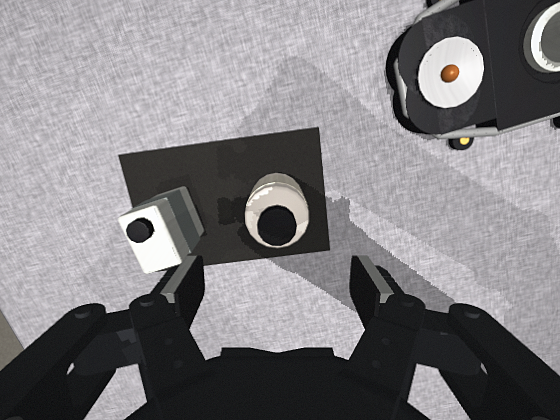

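The bottle cap at (277,224) is on the jaw midline, with the tin well clear of the left finger. Descending.

Request:
drive_tool(series=[{"dx":0,"dy":0,"dz":15,"rx":0,"ry":0,"rz":0,"jaw":85},{"dx":0,"dy":0,"dz":25,"rx":0,"ry":0,"rz":0,"jaw":85},{"dx":0,"dy":0,"dz":25,"rx":0,"ry":0,"rz":0,"jaw":85},{"dx":0,"dy":0,"dz":15,"rx":0,"ry":0,"rz":0,"jaw":85},{"dx":0,"dy":0,"dz":8,"rx":0,"ry":0,"rz":0,"jaw":85},{"dx":0,"dy":0,"dz":2,"rx":0,"ry":0,"rz":0,"jaw":85},{"dx":0,"dy":0,"dz":0,"rx":0,"ry":0,"rz":0,"jaw":85},{"dx":0,"dy":0,"dz":0,"rx":0,"ry":0,"rz":0,"jaw":85}])

```text
clock: 27.0
tcp_pos: [0.4617, 0.2195, 0.0636]
tool_rot: [0.991, -0.131, 0.001, -0.001]
contact_force: [-0.3, 0.3, 0.3]
gripper_width: 0.851
```

```bash
python3 go.py .4607 .219 .0615 -15
```

```text
tcp [0.4617 0.2195 0.0636] yaw -15.02 tilt [0.0021 0.0008] tool shift mm [-0.9  0.7  2.1] clock 27.0 F [-0.3  0.3  0.3] w 0.851 q [-0.06  0.38 -0.56  2.01  0.28  0.82 -2.61]
rz -0.018275035412552043
```

Request:
drive_tool(series=[{"dx":0,"dy":0,"dz":1,"rx":0,"ry":0,"rz":0,"jaw":85},{"dx":0,"dy":0,"dz":0,"rx":0,"ry":0,"rz":0,"jaw":75},{"dx":0,"dy":0,"dz":0,"rx":0,"ry":0,"rz":0,"jaw":65},{"dx":0,"dy":0,"dz":0,"rx":0,"ry":0,"rz":0,"jaw":50},{"dx":0,"dy":0,"dz":0,"rx":0,"ry":0,"rz":0,"jaw":40},{"dx":0,"dy":0,"dz":0,"rx":0,"ry":0,"rz":0,"jaw":40},{"dx":0,"dy":0,"dz":0,"rx":0,"ry":0,"rz":0,"jaw":40},{"dx":0,"dy":0,"dz":0,"rx":0,"ry":0,"rz":0,"jaw":40}], force=40)

```text
clock: 27.67
tcp_pos: [0.4612, 0.219, 0.0625]
tool_rot: [0.991, -0.131, 0.001, 0.0]
contact_force: [-0.7, -0.5, 5.2]
gripper_width: 0.573
```

```bash
python3 go.py .4851 -.211 .162 -15
```

```text
tcp [0.4612 0.219  0.0625] yaw -15.01 tilt [ 0.0011 -0.0005] tool shift mm [134.6 409.1 -99.3] clock 27.67 F [-0.7 -0.5  5.2] w 0.573 q [-0.06  0.39 -0.56  2.01  0.28  0.82 -2.61]
rz -0.014544696446563421
```

Request:
drive_tool(series=[{"dx":0,"dy":0,"dz":-10,"rx":0,"ry":0,"rz":0,"jaw":40},{"dx":0,"dy":0,"dz":-20,"rx":0,"ry":0,"rz":0,"jaw":40},{"dx":0,"dy":0,"dz":-25,"rx":0,"ry":0,"rz":0,"jaw":40},{"dx":0,"dy":0,"dz":-25,"rx":0,"ry":0,"rz":0,"jaw":40},{"dx":3,"dy":9,"dz":-20,"rx":0,"ry":0,"rz":0,"jaw":40},{"dx":6,"dy":18,"dz":-10,"rx":0,"ry":0,"rz":0,"jaw":40},{"dx":10,"dy":30,"dz":0,"rx":0,"ry":0,"rz":0,"jaw":40},{"dx":11,"dy":34,"dz":0,"rx":0,"ry":0,"rz":0,"jaw":40}])

```text
clock: 28.33
tcp_pos: [0.4664, 0.1244, 0.173]
tool_rot: [0.992, -0.128, 0.001, -0.001]
contact_force: [0.2, -1.0, -1.8]
gripper_width: 0.567
```

Request:
drive_tool(series=[{"dx":11,"dy":34,"dz":0,"rx":0,"ry":0,"rz":0,"jaw":40},{"dx":11,"dy":34,"dz":0,"rx":0,"ry":0,"rz":0,"jaw":40},{"dx":11,"dy":34,"dz":0,"rx":0,"ry":0,"rz":0,"jaw":40},{"dx":11,"dy":34,"dz":0,"rx":0,"ry":0,"rz":0,"jaw":40},{"dx":11,"dy":34,"dz":0,"rx":0,"ry":0,"rz":0,"jaw":40},{"dx":11,"dy":34,"dz":0,"rx":0,"ry":0,"rz":0,"jaw":40},{"dx":11,"dy":34,"dz":0,"rx":0,"ry":0,"rz":0,"jaw":40},{"dx":11,"dy":32,"dz":0,"rx":0,"ry":0,"rz":0,"jaw":40}])

```text
clock: 29.0
tcp_pos: [0.4805, -0.1622, 0.1719]
tool_rot: [0.991, -0.131, -0.0, 0.0]
contact_force: [1.0, -0.3, -2.0]
gripper_width: 0.568
```

Request:
drive_tool(series=[{"dx":9,"dy":25,"dz":0,"rx":0,"ry":0,"rz":0,"jaw":40},{"dx":5,"dy":16,"dz":0,"rx":0,"ry":0,"rz":0,"jaw":40},{"dx":2,"dy":7,"dz":0,"rx":0,"ry":0,"rz":0,"jaw":40},{"dx":0,"dy":0,"dz":10,"rx":0,"ry":0,"rz":0,"jaw":40},{"dx":0,"dy":0,"dz":15,"rx":0,"ry":0,"rz":0,"jaw":40},{"dx":0,"dy":0,"dz":0,"rx":0,"ry":0,"rz":0,"jaw":40},{"dx":0,"dy":0,"dz":0,"rx":0,"ry":0,"rz":0,"jaw":40},{"dx":0,"dy":0,"dz":0,"rx":0,"ry":0,"rz":0,"jaw":40}])

```text
clock: 29.67
tcp_pos: [0.4845, -0.2093, 0.1467]
tool_rot: [0.992, -0.129, 0.0, -0.0]
contact_force: [-0.1, 0.2, -1.7]
gripper_width: 0.566
```

```bash
python3 go.py .4855 -.211 .0635 -15; python3 look.py w22
```

```text
tcp [ 0.4845 -0.2093  0.1467] yaw -14.88 tilt [0.0001 0.0004] tool shift mm [ 1.4  1.4 83.2] clock 29.67 F [-0.1  0.2 -1.7] w 0.566 q [ 0.59  0.27 -0.31  1.91  0.1   0.98 -1.59]
rz 0.11919901728575155
29.6667 [ 0.4845 -0.2093  0.1467] yaw -14.88 z [ 1.e-04  4.e-04 -1.e+00] F [-0.11  0.16 -1.72] 0.5657715118450737 [ 0.59  0.27 -0.31  1.91  0.1   0.98 -1.59]
```

View pics/w22.png

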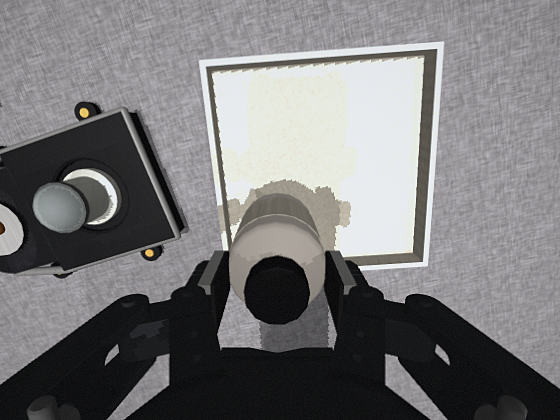

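The bottle is held upright at (277,280) above its spot, and the projector is still seated. Lowering with a 1.4 mm trim.

Request:
drive_tool(series=[{"dx":1,"dy":1.3,"dz":15,"rx":0,"ry":0,"rz":0,"jaw":40},{"dx":0,"dy":0,"dz":20,"rx":0,"ry":0,"rz":0,"jaw":40},{"dx":0,"dy":0,"dz":20,"rx":0,"ry":0,"rz":0,"jaw":40},{"dx":0,"dy":0,"dz":10,"rx":0,"ry":0,"rz":0,"jaw":40},{"dx":0,"dy":0,"dz":5,"rx":0,"ry":0,"rz":0,"jaw":40},{"dx":0,"dy":0,"dz":0,"rx":0,"ry":0,"rz":0,"jaw":40},{"dx":0,"dy":0,"dz":0,"rx":0,"ry":0,"rz":0,"jaw":40},{"dx":0,"dy":0,"dz":0,"rx":0,"ry":0,"rz":0,"jaw":40}])

```text
clock: 30.38
tcp_pos: [0.486, -0.2126, 0.0777]
tool_rot: [0.991, -0.131, 0.001, 0.0]
contact_force: [0.7, -0.6, -0.6]
gripper_width: 0.569
```

```bash
python3 go.py .4855 -.211 .0635 -15
```

```text
tcp [ 0.486  -0.2126  0.0777] yaw -15.0 tilt [ 0.0023 -0.001 ] tool shift mm [-0.9 -1.4 14.2] clock 30.38 F [ 0.7 -0.6 -0.6] w 0.569 q [ 0.58  0.36 -0.3   1.96  0.14  0.83 -1.63]
rz -0.00323876424648617
```

Request:
drive_tool(series=[{"dx":0,"dy":-1,"dz":5,"rx":0,"ry":0,"rz":0,"jaw":40},{"dx":0,"dy":0,"dz":4,"rx":0,"ry":0,"rz":0,"jaw":40},{"dx":0,"dy":0,"dz":2,"rx":0,"ry":0,"rz":0,"jaw":40},{"dx":0,"dy":0,"dz":1,"rx":0,"ry":0,"rz":0,"jaw":40},{"dx":0,"dy":0,"dz":0,"rx":0,"ry":0,"rz":0,"jaw":40},{"dx":0,"dy":0,"dz":0,"rx":0,"ry":0,"rz":0,"jaw":40}])

```text
clock: 30.88
tcp_pos: [0.4851, -0.2114, 0.0645]
tool_rot: [0.991, -0.131, -0.0, 0.0]
contact_force: [-0.0, -0.6, -3.0]
gripper_width: 0.567
```

```bash
python3 go.py .4855 -.211 .0635 -15
```

```text
tcp [ 0.4851 -0.2114  0.0645] yaw -15.01 tilt [-0.0001 -0.0001] tool shift mm [ 0.3 -0.5  1. ] clock 30.88 F [-0.  -0.6 -3. ] w 0.567 q [ 0.57  0.38 -0.29  1.97  0.15  0.81 -1.64]
rz -0.014820380708920666
```

Request:
drive_tool(series=[{"dx":0.3,"dy":-0.4,"dz":0.7,"rx":0,"ry":0,"rz":0,"jaw":40},{"dx":0,"dy":0,"dz":0,"rx":0,"ry":0,"rz":0,"jaw":40},{"dx":0,"dy":0,"dz":0.5,"rx":0,"ry":0,"rz":0,"jaw":40},{"dx":0,"dy":0,"dz":0,"rx":0,"ry":0,"rz":0,"jaw":40},{"dx":0,"dy":0,"dz":0,"rx":0,"ry":0,"rz":0,"jaw":40}])

```text
clock: 31.3
tcp_pos: [0.4858, -0.2111, 0.0636]
tool_rot: [0.991, -0.131, 0.0, 0.0]
contact_force: [0.2, 1.0, 0.3]
gripper_width: 0.569
```

```bash
python3 go.py .4855 -.211 .0635 -15
```

```text
tcp [ 0.4858 -0.2111  0.0636] yaw -15.01 tilt [ 0.0005 -0.0003] tool shift mm [-0.3  0.   0.1] clock 31.3 F [0.2 1.  0.3] w 0.569 q [ 0.57  0.38 -0.29  1.97  0.15  0.81 -1.64]
rz -0.009341409145950053
```

Touching at the right height, within 0.5 mm of where it was picked up. Releasing and rising.

Request:
drive_tool(series=[{"dx":0,"dy":0,"dz":0.3,"rx":0,"ry":0,"rz":0,"jaw":40},{"dx":0,"dy":0,"dz":0,"rx":0,"ry":0,"rz":0,"jaw":60},{"dx":0,"dy":0,"dz":0,"rx":0,"ry":0,"rz":0,"jaw":70},{"dx":0,"dy":0,"dz":0,"rx":0,"ry":0,"rz":0,"jaw":85},{"dx":0,"dy":0,"dz":0,"rx":0,"ry":0,"rz":0,"jaw":90},{"dx":0,"dy":0,"dz":0,"rx":0,"ry":0,"rz":0,"jaw":90},{"dx":0,"dy":0,"dz":-8,"rx":0,"ry":0,"rz":0,"jaw":90},{"dx":0,"dy":0,"dz":-20,"rx":0,"ry":0,"rz":0,"jaw":90}])

```text
clock: 31.97
tcp_pos: [0.4834, -0.2102, 0.0894]
tool_rot: [0.991, -0.13, -0.003, -0.001]
contact_force: [0.3, 0.5, -0.1]
gripper_width: 0.9
```

Request:
drive_tool(series=[{"dx":0,"dy":0,"dz":-30,"rx":0,"ry":0,"rz":0,"jaw":85},{"dx":0,"dy":0,"dz":-35,"rx":0,"ry":0,"rz":0,"jaw":80},{"dx":0,"dy":0,"dz":-25,"rx":0,"ry":0,"rz":0,"jaw":75},{"dx":0,"dy":0,"dz":-7,"rx":0,"ry":0,"rz":0,"jaw":75},{"dx":0,"dy":0,"dz":0,"rx":0,"ry":0,"rz":0,"jaw":75},{"dx":0,"dy":0,"dz":0,"rx":0,"ry":0,"rz":0,"jaw":75}])

```text
clock: 32.47
tcp_pos: [0.4851, -0.211, 0.1878]
tool_rot: [0.991, -0.131, -0.0, 0.0]
contact_force: [0.9, -0.4, 0.2]
gripper_width: 0.752
```

```bash
python3 go.py .4707 .3194 .185 3.8; python3 look.py w23
```

```text
tcp [ 0.4851 -0.211   0.1878] yaw -15.01 tilt [-0.0003 -0.0002] tool shift mm [-151.3 -508.5    2.7] clock 32.47 F [ 0.9 -0.4  0.2] w 0.752 q [ 0.6   0.23 -0.32  1.86  0.08  1.07 -1.58]
rz -18.810739409072315
32.4667 [ 0.4851 -0.211   0.1878] yaw -15.01 z [-3.e-04 -2.e-04 -1.e+00] F [ 0.91 -0.4   0.24] 0.7519581070501804 [ 0.6   0.23 -0.32  1.86  0.08  1.07 -1.58]
```

View pics/w23.png

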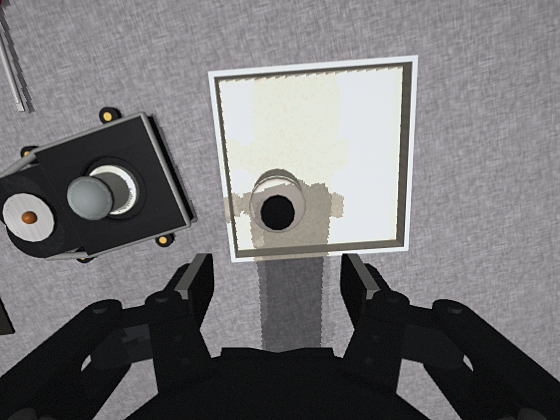

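The bottle stands in the carton at (278,212). Now the tin.

Request:
drive_tool(series=[{"dx":-6,"dy":-20,"dz":0,"rx":0,"ry":0,"rz":0,"jaw":75},{"dx":-11,"dy":-37,"dz":0,"rx":0,"ry":0,"rz":0,"jaw":75},{"dx":-11,"dy":-37,"dz":0,"rx":0,"ry":0,"rz":0,"jaw":75},{"dx":-11,"dy":-37,"dz":0,"rx":0,"ry":0,"rz":0,"jaw":75},{"dx":-11,"dy":-37,"dz":0,"rx":0,"ry":0,"rz":0,"jaw":75},{"dx":-11,"dy":-37,"dz":0,"rx":0,"ry":0,"rz":0,"jaw":75},{"dx":-11,"dy":-37,"dz":0,"rx":0,"ry":0,"rz":0,"jaw":75},{"dx":-11,"dy":-37,"dz":0,"rx":0,"ry":0,"rz":0,"jaw":75}])

```text
clock: 33.18
tcp_pos: [0.4758, 0.0814, 0.1862]
tool_rot: [0.991, -0.131, -0.002, 0.001]
contact_force: [0.2, -0.4, 0.1]
gripper_width: 0.751
```

Request:
drive_tool(series=[{"dx":-11,"dy":-37,"dz":0,"rx":0,"ry":0,"rz":0,"jaw":75},{"dx":-11,"dy":-37,"dz":0,"rx":0,"ry":0,"rz":0,"jaw":75},{"dx":-11,"dy":-37,"dz":0,"rx":0,"ry":0,"rz":0,"jaw":75},{"dx":-11,"dy":-37,"dz":0,"rx":0,"ry":0,"rz":0,"jaw":75},{"dx":-11,"dy":-37,"dz":0,"rx":0,"ry":0,"rz":0,"jaw":75},{"dx":-9,"dy":-29,"dz":0,"rx":0,"ry":0,"rz":0,"jaw":75},{"dx":-4,"dy":-15,"dz":0,"rx":0,"ry":0,"rz":-6,"jaw":75},{"dx":0,"dy":0,"dz":0,"rx":0,"ry":0,"rz":-6,"jaw":75}])

```text
clock: 33.85
tcp_pos: [0.4683, 0.3237, 0.1861]
tool_rot: [1.0, -0.02, -0.002, -0.001]
contact_force: [0.5, -0.3, 0.5]
gripper_width: 0.75
```

Request:
drive_tool(series=[{"dx":0,"dy":0,"dz":10,"rx":0,"ry":0,"rz":-6.8,"jaw":75},{"dx":0,"dy":0,"dz":15,"rx":0,"ry":0,"rz":0,"jaw":75},{"dx":0,"dy":0,"dz":10,"rx":0,"ry":0,"rz":0,"jaw":75},{"dx":0,"dy":0,"dz":0,"rx":0,"ry":0,"rz":0,"jaw":75},{"dx":0,"dy":0,"dz":0,"rx":0,"ry":0,"rz":0,"jaw":75},{"dx":0,"dy":0,"dz":0,"rx":0,"ry":0,"rz":0,"jaw":75}])

```text
clock: 34.35
tcp_pos: [0.4712, 0.3188, 0.1529]
tool_rot: [0.999, 0.033, -0.0, 0.0]
contact_force: [0.1, 0.5, 0.2]
gripper_width: 0.754
```

```bash
python3 go.py .4707 .3194 .0655 3.8; python3 look.py w24
```

```text
tcp [0.4712 0.3188 0.1529] yaw 3.78 tilt [-0.0003 -0.0001] tool shift mm [-0.4 -0.6 87.4] clock 34.35 F [0.1 0.5 0.2] w 0.754 q [-0.12  0.39 -0.69  1.8   0.28  1.06 -2.42]
rz -0.02047624629410949
34.35 [0.4712 0.3188 0.1529] yaw 3.78 z [-3.e-04 -1.e-04 -1.e+00] F [0.11 0.54 0.2 ] 0.7538069719536616 [-0.12  0.39 -0.69  1.8   0.28  1.06 -2.42]
```

View pics/w24.png

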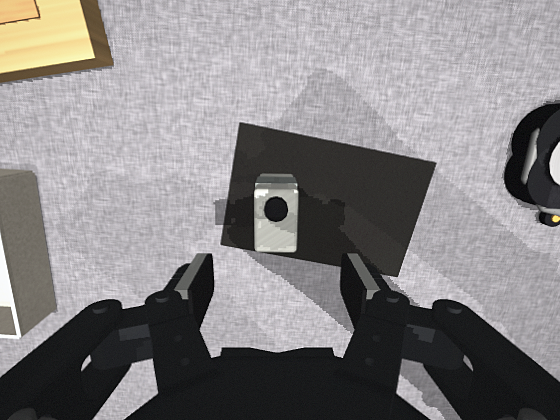

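The tin (255–298, centre 277) is aligned with the jaws. Descending.

Request:
drive_tool(series=[{"dx":0,"dy":-0.5,"dz":15,"rx":0,"ry":0,"rz":0,"jaw":75},{"dx":0,"dy":0,"dz":22,"rx":0,"ry":0,"rz":0,"jaw":75},{"dx":0,"dy":0,"dz":22,"rx":0,"ry":0,"rz":0,"jaw":75},{"dx":0,"dy":0,"dz":15,"rx":0,"ry":0,"rz":0,"jaw":75},{"dx":0,"dy":0,"dz":8,"rx":0,"ry":0,"rz":0,"jaw":75},{"dx":0,"dy":0,"dz":4,"rx":0,"ry":0,"rz":0,"jaw":75},{"dx":0,"dy":0,"dz":0,"rx":0,"ry":0,"rz":0,"jaw":75},{"dx":0,"dy":0,"dz":0,"rx":0,"ry":0,"rz":0,"jaw":75}])

```text
clock: 35.07
tcp_pos: [0.4718, 0.3198, 0.0679]
tool_rot: [0.999, 0.033, 0.001, -0.0]
contact_force: [-0.7, 0.3, -0.8]
gripper_width: 0.747
```

```bash
python3 go.py .4707 .3194 .0655 3.8
```

```text
tcp [0.4718 0.3198 0.0679] yaw 3.79 tilt [0.0015 0.0009] tool shift mm [-1.2  0.4  2.4] clock 35.07 F [-0.7  0.3 -0.8] w 0.747 q [-0.16  0.49 -0.65  1.87  0.37  0.9  -2.49]
rz -0.011533542030548904
```

Request:
drive_tool(series=[{"dx":-0.5,"dy":0,"dz":1,"rx":0,"ry":0,"rz":0,"jaw":70},{"dx":0,"dy":0,"dz":0,"rx":0,"ry":0,"rz":0,"jaw":60},{"dx":0,"dy":0,"dz":0,"rx":0,"ry":0,"rz":0,"jaw":50},{"dx":0,"dy":0,"dz":0,"rx":0,"ry":0,"rz":0,"jaw":40},{"dx":0,"dy":0,"dz":0,"rx":0,"ry":0,"rz":0,"jaw":25},{"dx":0,"dy":0,"dz":0,"rx":0,"ry":0,"rz":0,"jaw":20},{"dx":0,"dy":0,"dz":0,"rx":0,"ry":0,"rz":0,"jaw":20},{"dx":0,"dy":0,"dz":0,"rx":0,"ry":0,"rz":0,"jaw":20}], force=45)

```text
clock: 35.73
tcp_pos: [0.4712, 0.3198, 0.0667]
tool_rot: [0.999, 0.033, 0.001, -0.0]
contact_force: [-0.7, 0.4, 6.3]
gripper_width: 0.381
```

```bash
python3 go.py .4717 -.2989 .2 -11.2
```

```text
tcp [0.4712 0.3198 0.0667] yaw 3.8 tilt [0.0012 0.0007] tool shift mm [ -40.3  617.3 -133.8] clock 35.73 F [-0.7  0.4  6.3] w 0.381 q [-0.16  0.49 -0.65  1.87  0.37  0.9  -2.5 ]
rz 14.99882735888184
```

Request:
drive_tool(series=[{"dx":0,"dy":0,"dz":-10,"rx":0,"ry":0,"rz":0,"jaw":20},{"dx":0,"dy":0,"dz":-20,"rx":0,"ry":0,"rz":0,"jaw":20},{"dx":0,"dy":0,"dz":-25,"rx":0,"ry":0,"rz":0,"jaw":20},{"dx":0,"dy":0,"dz":-25,"rx":0,"ry":0,"rz":0,"jaw":20},{"dx":0,"dy":0,"dz":-25,"rx":0,"ry":0,"rz":0,"jaw":20},{"dx":-1,"dy":10,"dz":-20,"rx":0,"ry":0,"rz":0,"jaw":20},{"dx":-1,"dy":20,"dz":-9,"rx":0,"ry":0,"rz":0,"jaw":20},{"dx":-2,"dy":30,"dz":0,"rx":0,"ry":0,"rz":0,"jaw":20}])

```text
clock: 36.4
tcp_pos: [0.4708, 0.2623, 0.2027]
tool_rot: [0.999, 0.036, 0.002, -0.002]
contact_force: [0.3, 0.5, -1.8]
gripper_width: 0.381
```

Request:
drive_tool(series=[{"dx":-2,"dy":36,"dz":0,"rx":0,"ry":0,"rz":0,"jaw":20},{"dx":-2,"dy":36,"dz":0,"rx":0,"ry":0,"rz":0,"jaw":20},{"dx":-2,"dy":36,"dz":0,"rx":0,"ry":0,"rz":0,"jaw":20},{"dx":-2,"dy":36,"dz":0,"rx":0,"ry":0,"rz":0,"jaw":20},{"dx":-3,"dy":36,"dz":0,"rx":0,"ry":0,"rz":0,"jaw":20},{"dx":-3,"dy":36,"dz":0,"rx":0,"ry":0,"rz":0,"jaw":20},{"dx":-3,"dy":36,"dz":0,"rx":0,"ry":0,"rz":0,"jaw":20},{"dx":-3,"dy":36,"dz":0,"rx":0,"ry":0,"rz":0,"jaw":20}])

```text
clock: 37.07
tcp_pos: [0.4685, -0.0314, 0.1998]
tool_rot: [0.999, 0.033, -0.001, 0.0]
contact_force: [0.5, 0.6, -2.4]
gripper_width: 0.383
```

Request:
drive_tool(series=[{"dx":-3,"dy":36,"dz":0,"rx":0,"ry":0,"rz":0,"jaw":20},{"dx":-3,"dy":36,"dz":0,"rx":0,"ry":0,"rz":0,"jaw":20},{"dx":-2,"dy":36,"dz":0,"rx":0,"ry":0,"rz":0,"jaw":20},{"dx":-2,"dy":36,"dz":0,"rx":0,"ry":0,"rz":0,"jaw":20},{"dx":-2,"dy":36,"dz":0,"rx":0,"ry":0,"rz":0,"jaw":20},{"dx":-2,"dy":36,"dz":0,"rx":0,"ry":0,"rz":0,"jaw":20},{"dx":-1,"dy":30,"dz":0,"rx":0,"ry":0,"rz":0,"jaw":20},{"dx":-1,"dy":18,"dz":0,"rx":0,"ry":0,"rz":0,"jaw":20}])

```text
clock: 37.73
tcp_pos: [0.4694, -0.2984, 0.1994]
tool_rot: [1.0, 0.031, -0.001, 0.001]
contact_force: [-0.4, 0.5, -2.5]
gripper_width: 0.38
```

Request:
drive_tool(series=[{"dx":0,"dy":5,"dz":0,"rx":0,"ry":0,"rz":5,"jaw":20},{"dx":0,"dy":0,"dz":0,"rx":0,"ry":0,"rz":6,"jaw":20},{"dx":0,"dy":0,"dz":10,"rx":0,"ry":0,"rz":4,"jaw":20},{"dx":0,"dy":0,"dz":10,"rx":0,"ry":0,"rz":0,"jaw":20},{"dx":0,"dy":0,"dz":0,"rx":0,"ry":0,"rz":0,"jaw":20},{"dx":0,"dy":0,"dz":0,"rx":0,"ry":0,"rz":0,"jaw":20},{"dx":0,"dy":0,"dz":0,"rx":0,"ry":0,"rz":0,"jaw":20}])

```text
clock: 38.32
tcp_pos: [0.4715, -0.2988, 0.18]
tool_rot: [0.995, -0.097, -0.0, -0.0]
contact_force: [0.2, 0.3, -1.9]
gripper_width: 0.382
```

```bash
python3 go.py .472 -.2988 .0677 -11.2; python3 look.py w25
```

```text
tcp [ 0.4715 -0.2988  0.18  ] yaw -11.13 tilt [-0.0004  0.0002] tool shift mm [ 5.000e-01 -1.000e-01  1.123e+02] clock 38.32 F [ 0.2  0.3 -1.9] w 0.382 q [ 0.73  0.28 -0.29  1.8   0.09  1.07 -1.36]
rz 0.07221226089839305
38.3167 [ 0.4715 -0.2988  0.18  ] yaw -11.13 z [-4.e-04  2.e-04 -1.e+00] F [ 0.25  0.32 -1.88] 0.38201622234591215 [ 0.73  0.28 -0.29  1.8   0.09  1.07 -1.36]
```

View pics/w25.png

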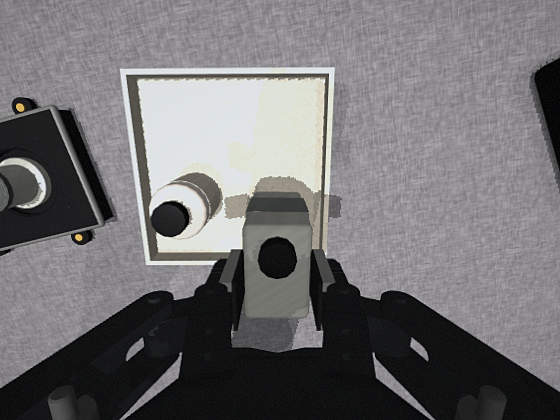

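The tin (277,260) is upright over its spot, within 0.5 mm, and the bottle at (180,205) is well clear. Lowering.

Request:
drive_tool(series=[{"dx":0,"dy":0,"dz":15,"rx":0,"ry":0,"rz":0,"jaw":20},{"dx":0,"dy":0,"dz":25,"rx":0,"ry":0,"rz":0,"jaw":20},{"dx":0,"dy":0,"dz":25,"rx":0,"ry":0,"rz":0,"jaw":20},{"dx":0,"dy":0,"dz":20,"rx":0,"ry":0,"rz":0,"jaw":20},{"dx":0,"dy":0,"dz":12,"rx":0,"ry":0,"rz":0,"jaw":20},{"dx":0,"dy":0,"dz":3,"rx":0,"ry":0,"rz":0,"jaw":20},{"dx":0,"dy":0,"dz":0,"rx":0,"ry":0,"rz":0,"jaw":20},{"dx":0,"dy":0,"dz":0,"rx":0,"ry":0,"rz":0,"jaw":20}])

```text
clock: 39.03
tcp_pos: [0.4726, -0.2996, 0.0812]
tool_rot: [0.995, -0.098, 0.001, 0.0]
contact_force: [1.3, -0.6, -1.6]
gripper_width: 0.382
```

```bash
python3 go.py .472 -.2988 .0677 -11.2
```

```text
tcp [ 0.4726 -0.2996  0.0812] yaw -11.2 tilt [ 0.0019 -0.0012] tool shift mm [-0.8 -0.7 13.5] clock 39.03 F [ 1.3 -0.6 -1.6] w 0.382 q [ 0.71  0.4  -0.28  1.89  0.14  0.87 -1.4 ]
rz -0.00036770584954837204
```

Request:
drive_tool(series=[{"dx":0,"dy":0,"dz":5,"rx":0,"ry":0,"rz":0,"jaw":20},{"dx":0,"dy":0,"dz":4,"rx":0,"ry":0,"rz":0,"jaw":20},{"dx":0,"dy":0,"dz":2,"rx":0,"ry":0,"rz":0,"jaw":20},{"dx":0,"dy":0,"dz":0.6,"rx":0,"ry":0,"rz":0,"jaw":20},{"dx":0,"dy":0,"dz":0,"rx":0,"ry":0,"rz":0,"jaw":20},{"dx":0,"dy":0,"dz":0,"rx":0,"ry":0,"rz":0,"jaw":20}])

```text
clock: 39.53
tcp_pos: [0.4717, -0.2991, 0.0685]
tool_rot: [0.995, -0.098, 0.0, 0.0]
contact_force: [0.7, -0.5, -2.0]
gripper_width: 0.379
```

```bash
python3 go.py .472 -.2988 .0677 -11.2
```

```text
tcp [ 0.4717 -0.2991  0.0685] yaw -11.2 tilt [ 0.0001 -0.0002] tool shift mm [ 0.3 -0.4  0.8] clock 39.53 F [ 0.7 -0.5 -2. ] w 0.379 q [ 0.71  0.41 -0.27  1.9   0.15  0.84 -1.41]
rz -0.004676948083286447
```

Request:
drive_tool(series=[{"dx":0.2,"dy":-0.3,"dz":0.5,"rx":0,"ry":0,"rz":0,"jaw":20},{"dx":0,"dy":0,"dz":0,"rx":0,"ry":0,"rz":0,"jaw":20},{"dx":0,"dy":0,"dz":0.5,"rx":0,"ry":0,"rz":0,"jaw":20},{"dx":0,"dy":0,"dz":0,"rx":0,"ry":0,"rz":0,"jaw":20},{"dx":0,"dy":0,"dz":0,"rx":0,"ry":0,"rz":0,"jaw":20}])

```text
clock: 39.95
tcp_pos: [0.4721, -0.2989, 0.0677]
tool_rot: [0.995, -0.098, 0.0, 0.0]
contact_force: [-0.9, 0.3, 0.7]
gripper_width: 0.379
```

```bash
python3 go.py .472 -.2988 .0677 -11.2
```

```text
tcp [ 0.4721 -0.2989  0.0677] yaw -11.21 tilt [ 0.0004 -0.0003] tool shift mm [-0.1 -0.   0. ] clock 39.95 F [-0.9  0.3  0.7] w 0.379 q [ 0.71  0.42 -0.27  1.9   0.15  0.84 -1.41]
rz -0.007481593558503974
```

Touching down on the spot. Releasing and rising clear.

Request:
drive_tool(series=[{"dx":0,"dy":0,"dz":0.3,"rx":0,"ry":0,"rz":0,"jaw":20},{"dx":0,"dy":0,"dz":0,"rx":0,"ry":0,"rz":0,"jaw":43},{"dx":0,"dy":0,"dz":0,"rx":0,"ry":0,"rz":0,"jaw":55},{"dx":0,"dy":0,"dz":0,"rx":0,"ry":0,"rz":0,"jaw":70},{"dx":0,"dy":0,"dz":0,"rx":0,"ry":0,"rz":0,"jaw":75},{"dx":0,"dy":0,"dz":0,"rx":0,"ry":0,"rz":0,"jaw":75},{"dx":0,"dy":0,"dz":-8,"rx":0,"ry":0,"rz":0,"jaw":75},{"dx":0,"dy":0,"dz":-20,"rx":0,"ry":0,"rz":0,"jaw":75}])

```text
clock: 40.62
tcp_pos: [0.4698, -0.2977, 0.0933]
tool_rot: [0.995, -0.098, -0.003, -0.001]
contact_force: [-0.3, -0.2, 0.1]
gripper_width: 0.751
```

Request:
drive_tool(series=[{"dx":0,"dy":0,"dz":-30,"rx":0,"ry":0,"rz":0,"jaw":75},{"dx":0,"dy":0,"dz":-40,"rx":0,"ry":0,"rz":0,"jaw":75},{"dx":0,"dy":0,"dz":-40,"rx":0,"ry":0,"rz":0,"jaw":75},{"dx":-12,"dy":20,"dz":-30,"rx":0,"ry":0,"rz":0,"jaw":75},{"dx":-20,"dy":30,"dz":-20,"rx":0,"ry":0,"rz":0,"jaw":75},{"dx":-20,"dy":30,"dz":-5,"rx":0,"ry":0,"rz":0,"jaw":75},{"dx":0,"dy":30,"dz":0,"rx":0,"ry":0,"rz":0,"jaw":75},{"dx":0,"dy":30,"dz":0,"rx":0,"ry":0,"rz":0,"jaw":75}])

```text
clock: 41.28
tcp_pos: [0.3923, -0.4277, 0.2623]
tool_rot: [0.995, -0.098, 0.001, 0.001]
contact_force: [0.9, 0.3, 0.3]
gripper_width: 0.748
```

Request:
drive_tool(series=[{"dx":0,"dy":30,"dz":0,"rx":0,"ry":0,"rz":0,"jaw":75},{"dx":0,"dy":30,"dz":0,"rx":0,"ry":0,"rz":0,"jaw":75},{"dx":0,"dy":30,"dz":0,"rx":0,"ry":0,"rz":0,"jaw":75},{"dx":0,"dy":15,"dz":0,"rx":0,"ry":0,"rz":0,"jaw":75},{"dx":0,"dy":0,"dz":0,"rx":0,"ry":0,"rz":0,"jaw":75},{"dx":0,"dy":0,"dz":0,"rx":0,"ry":0,"rz":0,"jaw":75}])

```text
clock: 41.78
tcp_pos: [0.3727, -0.5294, 0.2601]
tool_rot: [0.995, -0.098, -0.0, -0.0]
contact_force: [0.8, 1.1, -0.0]
gripper_width: 0.748
```

```bash
python3 look.py tf top; python3 look.py sf scene
python3 - <<'E'
import cv2,numpy as np
t=cv2.imread('pics/tf.png');s=cv2.imread('pics/sf.png');t0=cv2.imread('pics/top0.png');s0=cv2.imread('pics/scene0.png')
z=lambda a,f:cv2.resize(a,None,fx=f,fy=f,interpolation=cv2.INTER_CUBIC)
cv2.imwrite('pics/cmp_t.png',np.hstack([z(t0[195:320,220:450],1.7),z(t[195:320,220:450],1.7)]))
cv2.imwrite('pics/cmp_s.png',np.vstack([z(s0[185:300,120:320],2.5),z(s[185:300,120:320],2.5)]))
from h import *
from cell import eyes
for g0,n in ((t0,'before'),(t,'after')):
    g=cv2.cvtColor(g0,cv2.COLOR_BGR2GRAY)
    for box in ((362,250,386,272),(411,257,424,270)):
        m=np.zeros(g.shape,np.uint8);m[box[1]:box[3],box[0]:box[2]]=(g[box[1]:box[3],box[0]:box[2]]<70)
        k,l,st,ce=cv2.connectedComponentsWithStats(m)
        if k>1:
            i=1+st[1:,4].argmax();print('top',n,st[i],ce[i].round(2))
for g0,n in ((s0,'before'),(s,'after')):
    g=cv2.cvtColor(g0,cv2.COLOR_BGR2GRAY)
    for box in ((176,205,196,222),(145,220,158,234)):
        m=np.zeros(g.shape,np.uint8);m[box[1]:box[3],box[0]:box[2]]=(g[box[1]:box[3],box[0]:box[2]]<60)
        k,l,st,ce=cv2.connectedComponentsWithStats(m)
        if k>1:
            i=1+st[1:,4].argmax();print('scene',n,st[i],ce[i].round(2))
E
```

```text
41.7833 [ 0.3727 -0.5294  0.2601] yaw -11.3 z [ 1.e-04  6.e-04 -1.e+00] F [ 0.76  1.06 -0.05] 0.7483332929296279 [ 1.01  0.37 -0.16  1.49  0.06  1.28 -0.92]
41.8333 [ 0.3737 -0.5281  0.2603] yaw -11.18 z [ 6.e-04  9.e-04 -1.e+00] F [-0.46  0.16  0.2 ] 0.7513426519322625 [ 1.01  0.37 -0.16  1.49  0.06  1.28 -0.92]
top before [369 257  12  11 111] [374.62 261.89]
top before [414 261   7   6  34] [417.32 263.41]
top after [369 256  13  12 111] [374.88 261.74]
top after [414 260   7   7  36] [417.31 262.97]
scene before [181 209  11  10  92] [186.36 213.62]
scene before [149 224   6   7  29] [151.21 227.03]
scene after [181 209  11  11  94] [186.26 213.83]
scene after [149 225   6   6  30] [151.37 227.23]
```

View pics/cmp_t.png

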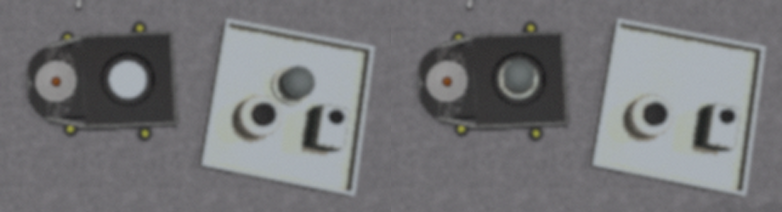

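View pics/cmp_s.png

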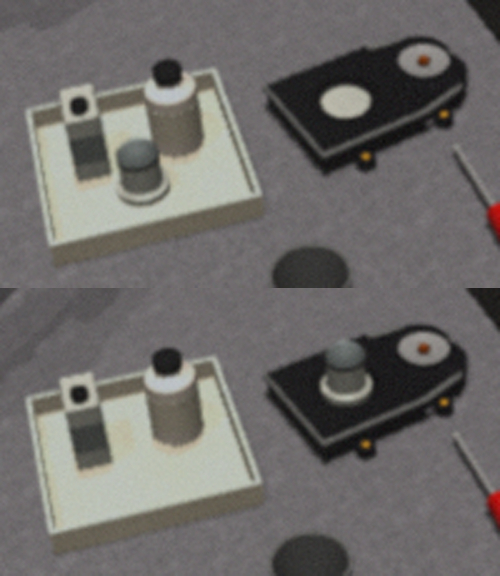

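Before and after agree: the bottle and tin caps are within 0.5 px (about 1 mm) of their starting positions in both cameras. The projector stands upright in the seat, and the bystanders in view are unmoved. Handing in.

```bash
python3 -c "
from cell import bot
print(bot.job_done())"
```

```text
the job is handed in; nothing more can be done
None
```

The projector is in the headlamp seat, lens up, and the bottle and tin are back in the carton where they started. I handed the job in at about 42 s of the 112 s allowed; no verdict was reported.

- **Order:** I stood the bottle and then the tin on the mat, and set the projector into the seat until its floor took the weight (about 0.4 N upward at release). Then I returned the bottle, followed by the tin.
- **Bottle and tin:** the last top and scene pictures show both caps within about 0.5 px (roughly 1 mm) of their starting positions, and both stand upright.
- **Projector:** in the close wrist view after release, the flange sits inside the rim, centred to about 2 mm, and looks level. I judged flatness only by eye.
- **Forces and bystanders:** every force reading stayed under 7 N. The screwdriver and cup look unmoved in the pictures I compared. The tape roll was outside those crops, so I did not check it separately, but the arm never went near it.
- **Readings that disagreed:**
  - The gripper closed to 0.39 on the projector, less than I expected for a 40 mm barrel. A test lift showed it held upright, so I carried on.
  - My first seat estimate was about 2 mm short in x against the close view, so I kept the projector about 1 mm farther along x when setting it down.

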